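# Recouple the twin cylinder slides after maintenance

## Robot

A 6-joint arm with a two-finger parallel gripper is mounted at the origin on the work surface. World frame = base frame: x ahead of the robot, y to its left, z up, the work surface at z = 0. Lengths are in m, angles in rad, forces in N, time in s.
With the tool pointing down it reaches from about 0.375 to 0.9 m from the base axis. Payload 3.1 kg.
Tool frame: the origin (TCP) lies at the very end of the fingers, on their centre line; the grasp point (between the pads) lies 19 mm behind it; z points along the fingers, y is the direction in which the jaws open and shut (so a half turn about z gives the same grasp; the last joint's range is limited). The gripper opens to 85 mm and grips with 20 to 120 N. Pads are 22 mm wide; open, the fingers measure 114 mm over their backs; the gripper's body (76 mm by 85 mm) begins 54 mm behind the grasp point. The pads swing forward as they close: fully open they stand 13 mm farther back than shut.
Start: joints at [-1.466, 0.527, 1.433, -0, 1.181, -0.178], TCP at [0.175, -0.6, 0.231] pointing down, gripper open.
Joint ranges: [-3.08, 3.08], [-0.75, 2.2], [0.22, 2.44], [-1.43, 4.57], [0, 2.65], [-2.85, 2.85]. Speed limits (rad/s): [2.79, 2.79, 3.14, 3.14, 3.14, 3.14].

## Interface

Orientations are given as a unit quaternion [x, y, z, w].
In Python, from station import manip gives the robot as it stands.
- The arm moves only by the tool send_rows, never from a script. Its argument "motion" is a list of rows, each an object with "gripper": the finger opening in mm, from 0 to 85.4; "travel": the shift along the tool's x, y, z in mm, a list of three; "rotation": the turn, a rotation vector about the tool's x, y, z in degrees, a list of three. In form: [{"gripper": gripper, "travel": [x, y, z], "rotation": [ax, ay, az]}, ...]. A call has 1 to 12 rows; each row shifts and turns the commanded pose from where the row before left it, along the tool's axes as they then stand; what a row does not reach is not made up. A row lasts 1/12 s, in which the tool goes at most 41.7 mm and 7.16 degrees, less where a joint would pass 70% of its speed; a pose out of reach is approached as far as the arm can. A call is refused whole if a number of a shift passes 41.7 or a number of a turn 7.16, either way. A call with a gripper value outside its range is refused whole. The fingers move at their own pace and stop on an object; "newtons" is the grip in N (left out, the last holds). Time passes only in rows, so rows that do not move let the fingers close. It gives the time, the measured TCP pose, the force and the opening at its end, in the units of the state.
- manip.sense(): the state, without advancing time (a new reading comes with each control period).
- manip.snapshot(name): name is "side" or "top" or "wrist"; returns the picture (400x640x3 uint8, red, green, blue); there is no depth.
- manip.calibration(name): a dict with "fx", "fy", "cx", "cy" (pixels), "cam_to_world" (4x4, takes a point from camera to world coordinates). Camera axes: x right, y down, z forward; pixel columns grow to the right and rows downward; lengths in m; the calibration is good to about 2 mm. A picture is of the moment at which its call begins: read the wrist's pose just before it. calibration takes no time and is no camera call; for the wrist camera it gives the pose at the moment of the call.
- manip.sign_off(): hands the job in, once; it reports no verdict.
The state is a dict: "t": time; "q": joint angles; "qd": joint speeds; "tau": joint torques, N m; "tcp_pos": TCP position; "tool_rot": TCP orientation; "force": force on the tool from outside, world axes, zero at the start; "ft_torque": the same for the moment, N m; "finger_gap": opening from 0.0 (shut) to 1.0 (fully open).
Only numpy, scipy, OpenCV 4.12 (cv2) and the standard library are available. Lean on these libraries where they do the work, as an engineer would, in place of code of your own. Each camera call takes 0.05 s, during which the arm holds its last target. There are 200 camera calls.

## Task

The twin-cylinder fixture is going back into service. First take every rod lock, whether it still sits over a drawbar or stands on the bench, and hang each by its handle on a free double hook of the hook rail. Then push both slides fully home so that each lug lines up in its fork, and push one of the two large headed pins all the way down through each fork and lug until its flange is flush on the fork; leave the small pins and everything else on the bench where they are.

Things in the scene. Friction and masses are not known exactly. Their poses are not given: they have to be found in the camera images.
- lock0_bar (a point): Rod lock: bare aluminium inverted U, 56 mm in x, 104 in y, 22 mm legs, 60 between. Point: middle of its steel handle bar (12 mm round, along y), 136 mm above its feet, 60 mm above its solid top; posts (10 mm) at y = +-46 mm; window under the bar 54 mm high. z up. 0.55 kg. If present, starts over the left drawbar and keeps that slide open; lifts straight off.
- lock1_bar (a point): Rod lock: bare aluminium inverted U, 56 mm in x, 104 in y, 22 mm legs, 60 between. Point: middle of its steel handle bar (12 mm round, along y), 136 mm above its feet, 60 mm above its solid top; posts (10 mm) at y = +-46 mm; window under the bar 54 mm high. z up. 0.55 kg. If present, starts over the right drawbar and keeps that slide open; lifts straight off.
- lock2_bar (a point): Rod lock: bare aluminium inverted U, 56 mm in x, 104 in y, 22 mm legs, 60 between. Point: middle of its steel handle bar (12 mm round, along y), 136 mm above its feet, 60 mm above its solid top; posts (10 mm) at y = +-46 mm; window under the bar 54 mm high. z up. 0.55 kg. If present, starts standing on the bench.
- hook0 (a point): Left (+y) double hook on the grey hook rail: two 8 mm round level prongs at y = +-26 mm of this frame, running from the rail (face 42 mm behind this point, at +x) towards -x; their axes 10 mm below this point; upturned ends 34 mm in front (-x), tops 22 mm above this point. Point: where the middle of a handle bar (along y) rests when hung. Hooks are 125 mm apart.
- hook1 (a point): Middle double hook on the grey hook rail: two 8 mm round level prongs at y = +-26 mm of this frame, running from the rail (face 42 mm behind this point, at +x) towards -x; their axes 10 mm below this point; upturned ends 34 mm in front (-x), tops 22 mm above this point. Point: where the middle of a handle bar (along y) rests when hung. Hooks are 125 mm apart.
- hook2 (a point): Right (-y) double hook on the grey hook rail: two 8 mm round level prongs at y = +-26 mm of this frame, running from the rail (face 42 mm behind this point, at +x) towards -x; their axes 10 mm below this point; upturned ends 34 mm in front (-x), tops 22 mm above this point. Point: where the middle of a handle bar (along y) rests when hung. Hooks are 125 mm apart.
- fork_a (a point): Centre of the left (+y) fork's vertical 22 mm pin hole, at the top face of its upper tongue. Fixed; two level tongues 14.5 mm thick, 44 wide, 23 mm slot between; lower tongue ends 52 mm below, base plate 74 mm below (12 mm above the bench). x: closing direction of the slide, z up. The slide's lug (20 mm thick, 23 mm hole) enters the slot from -x.
- slide_a (a joint): Opening of the left (+y) slide in m: 0 = fully home at a hard stop (lug hole in line with fork hole), grows away from the fork, up to 0.085. Stays where it is left; moving it takes about 4 N.
- knob_a (a point): Middle of the upright black grip post on the left (+y) slide: 24 mm in diameter, 42 mm high, its foot 22 mm below this point on the slide's flat top (80 by 100 mm). Moves with the slide along the fork's x.
- fork_b (a point): Centre of the right (-y) fork's vertical 22 mm pin hole, at the top face of its upper tongue. Fixed; two level tongues 14.5 mm thick, 44 wide, 23 mm slot between; lower tongue ends 52 mm below, base plate 74 mm below (12 mm above the bench). x: closing direction of the slide, z up. The slide's lug (20 mm thick, 23 mm hole) enters the slot from -x.
- slide_b (a joint): Opening of the right (-y) slide in m: 0 = fully home at a hard stop (lug hole in line with fork hole), grows away from the fork, up to 0.085. Stays where it is left; moving it takes about 4 N.
- knob_b (a point): Middle of the upright black grip post on the right (-y) slide: 24 mm in diameter, 42 mm high, its foot 22 mm below this point on the slide's flat top (80 by 100 mm). Moves with the slide along the fork's x.
- pin0_head (a point): Large headed steel pin (two alike, either fits either fork). Point: middle of its grip, an upright cylinder 24 mm in diameter, 32 high; below it a flange 34 mm in diameter, 8 thick, underside 24 mm below this point; then the shank, 20 mm in diameter, 65 long, round-ended. z up. 0.25 kg. Stands in the pin stand among the small pins.
- small0_head (a point): Middle of the grip of a small pin (grip 16 mm in diameter, 20 mm high, flange 33 mm) in the pin stand; not needed, to be left in place.
- pin1_head (a point): Large headed steel pin (two alike, either fits either fork). Point: middle of its grip, an upright cylinder 24 mm in diameter, 32 high; below it a flange 34 mm in diameter, 8 thick, underside 24 mm below this point; then the shank, 20 mm in diameter, 65 long, round-ended. z up. 0.25 kg. Stands in the pin stand among the small pins.
- small1_head (a point): Middle of the grip of a small pin (grip 16 mm in diameter, 20 mm high, flange 33 mm) in the pin stand; not needed, to be left in place.
- hook_rail: Fixed grey rail that carries the three double hooks on its -x side: 420 mm long in y, on two posts 246 mm high at y = +-198 mm and x = +75 mm; the upturned hook ends, 262 mm above the bench, are its highest points. Origin on the bench; x points away from the hooks' open ends.
- pin_stand: Grey steel stand (loose, 3 kg), 210 mm long in y, 60 in x, on a thin foot plate 130 in x, top 72 mm above the bench, with a row of four 24 mm holes along y, 55 mm apart; the pins' flanges rest on its top. Origin on the bench below its middle.
- spanner: flat ring spanner about 200 mm long, lying on the bench; not needed, to be left alone. Origin at the middle of its underside.
- mallet: mallet with a wooden handle, 260 mm long, lying on the bench; not needed, to be left alone. Origin at the middle of its underside.
- grease_tin: grey tin, 80 mm in diameter and 80 mm high; not needed, to be left alone. Origin at the middle of its underside.
- oil_bottle: white bottle, 60 mm in diameter and 150 mm high; not needed, to be left alone. Origin at the middle of its underside.
- spare_fork: spare fork end, 100 by 40 by 40 mm, lying on the bench; not needed, to be left alone. Origin at the middle of its underside.

How it is judged:
By the outcome, as a careful person would: the job done as asked, in the order asked, and still so for the second after the job is handed in, with the robot touching nothing.
Of lock0, lock1, lock2 only 2 to 3 are there at a start; the rules pass over those that are not, and their reading is None.
At some moment in a run one of pin_stand may be knocked a few centimetres aside while the robot is not near it.
It also fails if it takes over 210 s, if anything falls off the work surface, if the arm or the gripper's body presses on something with over 40 N, if the wrist force passes 120 N, or if a joint passes its speed limit or range.

## Working session

There is one attempt and no reset: what is moved stays moved. The work goes in short steps, Python scripts to look and compute and a tool call to move; the robot and the scene stay as the last step left them, time stands still between calls to the robot, and variables do not carry over. Pictures are saved under pics/ and viewed, about 12 in all and at most 16, crops included, and the job is handed in when it is done.

Besides the shell and the picture viewer there is one more tool, called after "Request:" as name(argument=value, ...), one argument or row to a line, values as JSON. send_rows: Moves the arm, as the interface text tells. Its arguments: {"type":"object","properties":{"motion":{"type":"array","items":{"type":"object","properties":{"gripper":{"type":"number"},"travel":{"type":"array","items":{"type":"number"}},"rotation":{"type":"array","items":{"type":"number"}}}}},"newtons":{"type":"number"}},"required":["motion"]}

```bash
ls; mkdir -p pics; python3 - <<'E'
from station import manip
import cv2
print(manip.sense())
for n in("side","top","wrist"):
    im=manip.snapshot(n); cv2.imwrite(f"pics/{n}0.png",im[:,:,::-1]); c=manip.calibration(n); print(n,c)
E
```

```text
pics
{'t': 0.0, 'q': array([-1.46547821e+00,  5.28467013e-01,  1.43393543e+00,  1.95878445e-05,
        1.18138155e+00, -1.78478373e-01]), 'qd': array([ 0.00082403,  0.00118576, -0.00015708, -0.00075724, -0.00175488,
        0.00136559]), 'tau': array([ 2.68511103e-04, -4.42349696e+01, -1.78027314e+01, -1.97132949e-04,
        8.37496365e-03, -1.98491148e-05]), 'tcp_pos': array([ 0.17497019, -0.59925051,  0.23032256]), 'tool_rot': array([ 9.89949258e-01,  1.41418760e-01,  4.91213515e-05, -1.09460621e-03]), 'force': array([-0.30919446, -0.42498105,  0.46902464]), 'ft_torque': array([ 0.04494179, -0.04636569, -0.00708581]), 'finger_gap': 1.0000820787061022}
side {'fx': 382.8130212567569, 'fy': 382.8130212567569, 'cx': 317.83280579475183, 'cy': 198.24075164114885, 'cam_to_world': array([[ 0.98097695, -0.13815585,  0.13637149,  0.44200147],
       [-0.19398218, -0.72450877,  0.66140605, -0.60763049],
       [ 0.00742523, -0.67527773, -0.73752617,  0.90153938],
       [ 0.        ,  0.        ,  0.        ,  1.        ]])}
top {'fx': 414.3266111661127, 'fy': 414.3266111661127, 'cx': 320.2196479529565, 'cy': 190.8748890802417, 'cam_to_world': array([[ 0.03744583, -0.97399275,  0.22346349,  0.29349643],
       [-0.9992848 , -0.03767459,  0.00324113,  0.04547861],
       [ 0.00526206, -0.22342504, -0.97470691,  1.41174171],
       [ 0.        ,  0.        ,  0.        ,  1.        ]])}
wrist {'fx': 312.14356070873345, 'fy': 312.14356070873345, 'cx': 322.06683227774187, 'cy': 198.60404928821805, 'cam_to_world': array([[ 0.28078946, -0.90868616, -0.30894457,  0.2546478 ],
       [-0.9597675 , -0.26648263, -0.08850624, -0.57724935],
       [-0.00190397,  0.32136658, -0.94695296,  0.3741332 ],
       [ 0.        ,  0.        ,  0.        ,  1.        ]])}
```

View pics/side0.png

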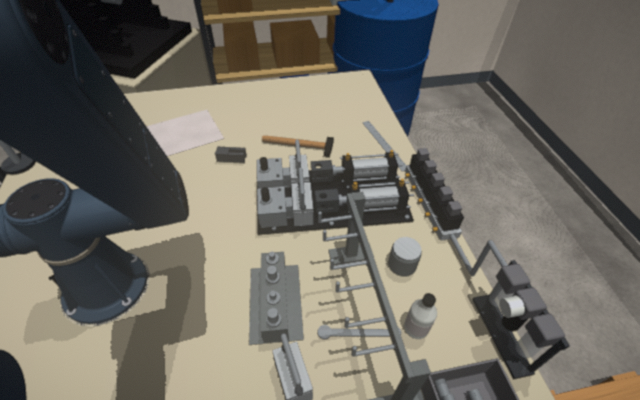

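View pics/top0.png

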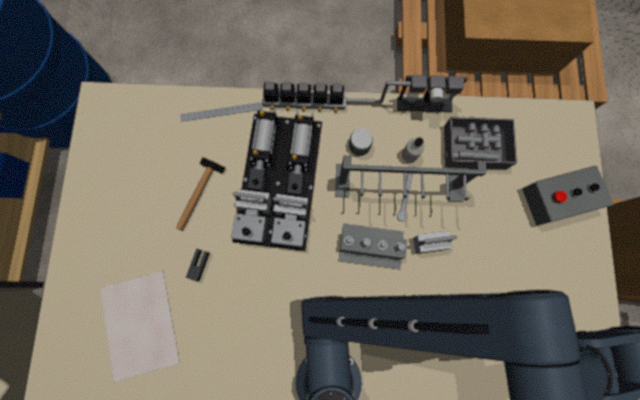

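The side and top views show two locks over the drawbars (top ≈(252,203) and (291,205)), and a third standing on the bench (≈(435,242)). The pin stand is at ≈(372,245) and the hook rail at ≈(410,180). Next I'll enlarge both.

```bash
python3 - <<'E'
import cv2,numpy as np
a=cv2.imread("pics/top0.png")[90:270,225:475]; a=cv2.resize(a,None,fx=3.2,fy=3.2,interpolation=cv2.INTER_CUBIC)
b=cv2.imread("pics/side0.png")[130:400,230:430]; b=cv2.resize(b,None,fx=2.2,fy=2.2,interpolation=cv2.INTER_CUBIC)
cv2.imwrite("pics/topc.png",a);cv2.imwrite("pics/sidec.png",b);print(a.shape,b.shape)
E
```

```text
(576, 800, 3) (594, 440, 3)
```

View pics/topc.png

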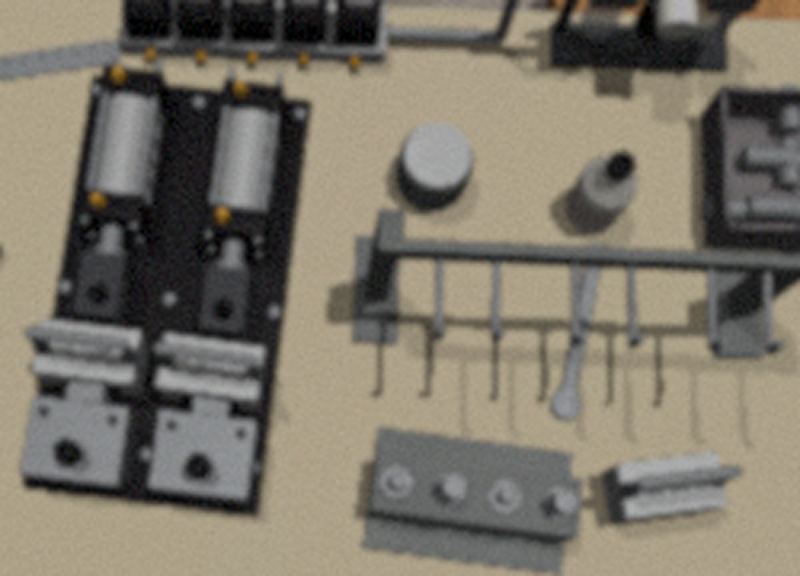

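View pics/sidec.png

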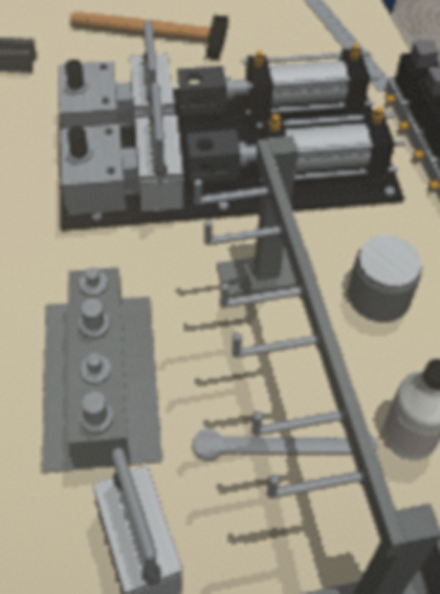

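Clear view. All three locks are present, and the fork holes and knobs are visible. The stand's order from +y is small, large, small, large, and all three hooks are free. Triangulating.

```bash
cat > h.py <<'E'
import numpy as np,cv2
from station import manip
from scipy.spatial.transform import Rotation as R
def ray(c,u,v):
    T=c["cam_to_world"]; d=T[:3,:3]@np.array([(u-c["cx"])/c["fx"],(v-c["cy"])/c["fy"],1]); return T[:3,3],d/np.linalg.norm(d)
def plane(c,u,v,z):
    o,d=ray(c,u,v); return o+d*(z-o[2])/d[2]
def tri(c1,p1,c2,p2):
    A=np.zeros((3,3));b=np.zeros(3);L=[]
    for c,p in((c1,p1),(c2,p2)):
        o,d=ray(c,*p);M=np.eye(3)-np.outer(d,d);A+=M;b+=M@o;L.append((o,M))
    x=np.linalg.solve(A,b); return x,max(np.linalg.norm(M@(x-o)) for o,M in L)
def proj(c,X):
    T=c["cam_to_world"];p=T[:3,:3].T@(np.asarray(X)-T[:3,3]);return np.array([c["fx"]*p[0]/p[2]+c["cx"],c["fy"]*p[1]/p[2]+c["cy"]])
def tool():
    s=manip.sense();return s,s["tcp_pos"],R.from_quat(s["tool_rot"])
def yaw(): 
    _,_,r=tool(); y=r.as_matrix()[:,1]; return np.degrees(np.arctan2(y[1],y[0]))
def go(x,y,z,jaw=None):
    """print tool-frame shift in mm (and tool z turn in deg so jaw axis is at world yaw `jaw`)"""
    s,p,r=tool(); M=r.as_matrix(); w=(np.array([x,y,z])-p)*1000
    print("t",round(s["t"],2),"pos",p.round(4),"tilt",np.degrees(np.arccos(-M[2,2])).round(2),"jaw",round(yaw(),2),"F",s["force"].round(1),"gap",round(float(s["finger_gap"])*85,1))
    print(" shift now",(M.T@w).round(1))
    if jaw is not None:
        a=(yaw()-jaw+90)%180-90; r2=r*R.from_rotvec([0,0,np.radians(a)]); print(" turn z",round(a,2)," shift after",(r2.as_matrix().T@w).round(1), "before(world)",w.round(1))
E
python3 - <<'E'
from h import *
ct=manip.calibration("top");cs=manip.calibration("side")
T=lambda x,y:(x/3.2+225,y/3.2+90); S=lambda x,y:(x/2.2+230,y/2.2+130)
def both(n,a,b,z=None):
    x,e=tri(ct,T(*a),cs,S(*b));print(n,x.round(3),round(e,4), "" if z is None else (plane(ct,*T(*a),z).round(3),plane(cs,*S(*b),z).round(3)))
for i,(a,b) in enumerate(zip([(437,328),(495,338),(578,335),(633,342),(715,345),(770,348)],[(200,185),(208,228),(226,290),(237,340),(257,418),(273,480)])): both("tip%d"%i,a,b,.262)
both("fa",(97,293),(205,85),.086);both("fb",(226,308),(215,152),.086)
both("ka",(68,452),(73,70));both("kb",(199,466),(76,135))
for n,a,b in(("s0",(397,480),(93,276)),("L0",(455,484),(92,308)),("s1",(505,492),(95,360)),("L1",(562,497),(95,400))):both(n,a,b,.12)
both("lock2 +y",(612,474),(118,455));both("lock2 -y",(740,470),(150,575))
both("lock0 +y",(30,330),(149,25));both("lock0 -y",(140,337),(157,115))
E
```

```text
tip0 [ 0.56  -0.07   0.248] 0.0001 (array([ 0.557, -0.068,  0.262]), array([ 0.558, -0.081,  0.262]))
tip1 [ 0.556 -0.123  0.245] 0.002 (array([ 0.55 , -0.12 ,  0.262]), array([ 0.555, -0.135,  0.262]))
tip2 [ 0.559 -0.197  0.248] 0.0 (array([ 0.555, -0.194,  0.262]), array([ 0.556, -0.206,  0.262]))
tip3 [ 0.556 -0.247  0.244] 0.0013 (array([ 0.551, -0.243,  0.262]), array([ 0.554, -0.257,  0.262]))
tip4 [ 0.556 -0.321  0.245] 0.0011 (array([ 0.551, -0.315,  0.262]), array([ 0.554, -0.328,  0.262]))
tip5 [ 0.556 -0.371  0.242] 0.0014 (array([ 0.55 , -0.364,  0.262]), array([ 0.554, -0.378,  0.262]))
fa [0.634 0.27  0.059] 0.006 (array([0.621, 0.265, 0.086]), array([0.633, 0.243, 0.086]))
fb [0.62  0.133 0.065] 0.0048 (array([0.61 , 0.131, 0.086]), array([0.62 , 0.115, 0.086]))
ka [0.453 0.277 0.114] 0.0005 
kb [0.444 0.148 0.119] 0.0009 
s0 [ 0.44  -0.048  0.086] 0.0005 (array([ 0.436, -0.046,  0.12 ]), array([ 0.441, -0.071,  0.12 ]))
L0 [ 0.435 -0.104  0.108] 0.0003 (array([ 0.434, -0.102,  0.12 ]), array([ 0.435, -0.112,  0.12 ]))
s1 [ 0.431 -0.156  0.088] 0.0005 (array([ 0.429, -0.151,  0.12 ]), array([ 0.431, -0.174,  0.12 ]))
L1 [ 0.427 -0.209  0.105] 0.0008 (array([ 0.426, -0.206,  0.12 ]), array([ 0.426, -0.217,  0.12 ]))
lock2 +y [ 0.447 -0.263  0.092] 0.0064 
lock2 -y [ 0.457 -0.383  0.113] 0.0029 
lock0 +y [0.567 0.318 0.144] 0.0003 
lock0 -y [0.57  0.219 0.066] 0.0102
```

```bash
python3 - <<'E'
from h import *
ct=manip.calibration("top")
T=lambda x,y:(x/3.2+225,y/3.2+90)
a=plane(ct,*T(612,474),.136);b=plane(ct,*T(740,470),.136);d=a-b
print(a,b,np.degrees(np.arctan2(d[1],d[0]))-90)
go(.45,-.323,.31,0)
print(manip.calibration("wrist")["cam_to_world"][:3,3]-tool()[1], tool()[2].as_matrix().round(3))
E
```

```text
[ 0.44810719 -0.25164761  0.136     ] [ 0.4566696  -0.37520235  0.136     ] 3.964289583002767
t 0.15 pos [ 0.175  -0.5994  0.2305] tilt 0.1 jaw -73.74 F [-0.9 -0.1 -0.1] gap 84.7
 shift now [ 341.5 -188.5  -79. ]
 turn z -73.74  shift after [276.6 275.  -79. ] before(world) [275.  276.4  79.5]
[0.07968681 0.02217503 0.14359562] [[ 0.96   0.28  -0.   ]
 [ 0.28  -0.96   0.002]
 [ 0.    -0.002 -1.   ]]
```

Request:
send_rows(
  motion=[
    {"gripper": 60,"travel": [0,0,-7.2],"rotation": [0,0,-7.1]},
    {"gripper": 60,"travel": [0,0,-7.2],"rotation": [0,0,-7.1]},
    {"gripper": 60,"travel": [0,0,-7.2],"rotation": [0,0,-7.1]},
    {"gripper": 60,"travel": [0,0,-7.2],"rotation": [0,0,-7.1]},
    {"gripper": 60,"travel": [0,0,-7.2],"rotation": [0,0,-7.1]},
    {"gripper": 60,"travel": [0,0,-7.2],"rotation": [0,0,-7.1]},
    {"gripper": 60,"travel": [0,0,-7.2],"rotation": [0,0,-7.1]},
    {"gripper": 60,"travel": [0,0,-7.2],"rotation": [0,0,-7.1]},
    {"gripper": 60,"travel": [0,0,-7.2],"rotation": [0,0,-7.1]},
    {"gripper": 60,"travel": [0,0,-7.2],"rotation": [0,0,-7.1]},
    {"gripper": 60,"travel": [0,0,-7.2],"rotation": [0,0,-7.1]},
  ],
)

```text
t: 1.07
tcp_pos: [0.175, -0.5996, 0.3104]
tool_rot: [0.677, 0.736, 0.0, -0.0]
force: [0.7, -0.6, 0.2]
finger_gap: 0.703
```

```bash
python3 -c "
from h import *
go(.452,-.318,.31,4)"
```

```text
t 1.07 pos [ 0.175  -0.5996  0.3104] tilt 0.06 jaw 4.71 F [ 0.7 -0.6  0.2] gap 59.7
 shift now [257.9 299.2   0.7]
 turn z 0.71  shift after [261.6 296.    0.7] before(world) [277.  281.6  -0.4]
```

Request:
send_rows(
  motion=[
    {"gripper": 60,"travel": [0,0,0],"rotation": [0,0,0.7]},
    {"gripper": 60,"travel": [26.1,29.6,0],"rotation": [0,0,0]},
    {"gripper": 60,"travel": [26.1,29.6,0],"rotation": [0,0,0]},
    {"gripper": 60,"travel": [26.1,29.6,0],"rotation": [0,0,0]},
    {"gripper": 60,"travel": [26.1,29.6,0],"rotation": [0,0,0]},
    {"gripper": 60,"travel": [26.1,29.6,0],"rotation": [0,0,0]},
    {"gripper": 60,"travel": [26.1,29.6,0],"rotation": [0,0,0]},
    {"gripper": 60,"travel": [26.1,29.6,0],"rotation": [0,0,0]},
    {"gripper": 60,"travel": [26.1,29.6,0],"rotation": [0,0,0]},
    {"gripper": 60,"travel": [26.1,29.6,0],"rotation": [0,0,0]},
    {"gripper": 60,"travel": [26.1,29.6,0],"rotation": [0,0,0]},
    {"gripper": 60,"travel": [0,0,0],"rotation": [0,0,0]},
  ],
)

```text
t: 2.07
tcp_pos: [0.4575, -0.3148, 0.31]
tool_rot: [0.683, 0.73, 0.002, -0.001]
force: [-0.2, -0.0, 0.2]
finger_gap: 0.701
```

```bash
python3 - <<'E'
from h import *
go(.452,-.318,.31,4); c=manip.calibration("wrist"); im=manip.snapshot("wrist")[:,:,::-1]; cv2.imwrite("pics/w1.png",im)
np.save("w1.npy",c["cam_to_world"])
print(c["cam_to_world"].round(3))
for X in [(.452,-.27,.136),(.452,-.37,.136),(.553,-.315,.262),(.553,-.37,.262)]: print(proj(c,X).round(0))
E
```

```text
t 2.07 pos [ 0.4575 -0.3148  0.31  ] tilt 0.24 jaw 3.83 F [-0.2 -0.   0.2] gap 59.6
 shift now [-2.8 -5.7 -0. ]
 turn z -0.17  shift after [-2.8 -5.7 -0. ] before(world) [-5.5 -3.2  0. ]
[[ 0.998  0.063  0.024  0.452]
 [ 0.068 -0.946 -0.318 -0.233]
 [ 0.002  0.318 -0.948  0.454]
 [ 0.     0.     0.     1.   ]]
[319. 132.]
[313. 224.]
[463. 232.]
[447. 301.]
```

View pics/w1.png

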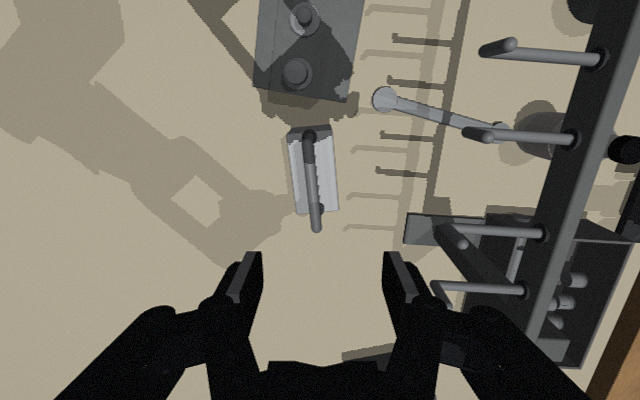

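The wrist view shows lock2's bar running from ≈(309,137) to ≈(316,230). The prong tips are at ≈(512,44), (492,138), (463,245) and ≈(450,303).

```bash
python3 - <<'E'
from h import *
c=manip.calibration("wrist"); c["cam_to_world"]=np.load("w1.npy")
a=plane(c,309,134,.136);b=plane(c,316,231,.136);d=a-b;m=(a+b)/2
yw=np.degrees(np.arctan2(d[1],d[0]))-90
print(a,b,np.linalg.norm(d),yw)
for p in [(510,44),(491,138),(463,245),(451,303)]: print("tip",plane(c,*p,.260).round(4))
for p in [(600,57),(574,139),(543,234),(523,291)]: print("root",plane(c,*p,.230).round(4))
go(m[0],m[1],.136-.019,yw)
im=cv2.imread("pics/w1.png"); cv2.imwrite("pics/w1c.png",cv2.resize(im[20:340,380:640],None,fx=1.8,fy=1.8,interpolation=cv2.INTER_CUBIC))
E
```

```text
[ 0.44198496 -0.27243029  0.136     ] [ 0.45554073 -0.37822946  0.136     ] 0.10666406351764639 7.301375027396915
tip [ 0.5558 -0.1997  0.26  ]
tip [ 0.5577 -0.2521  0.26  ]
tip [ 0.5559 -0.3255  0.26  ]
tip [ 0.5571 -0.3731  0.26  ]
root [ 0.6331 -0.1981  0.23  ]
root [ 0.6334 -0.2517  0.23  ]
root [ 0.633  -0.3261  0.23  ]
root [ 0.6316 -0.3789  0.23  ]
t 2.12 pos [ 0.4556 -0.3174  0.3099] tilt 0.07 jaw 3.81 F [-0.5 -0.6  0.8] gap 59.6
 shift now [ -7.7  -7.3 192.9]
 turn z -3.5  shift after [ -7.3  -7.8 192.9] before(world) [  -6.8   -8.  -192.9]
```

View pics/w1c.png

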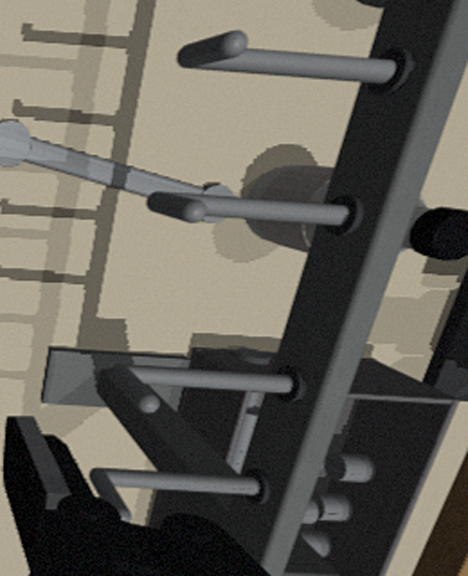

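Hooks: hook2 ≈ (0.591, −0.350), hook1 ≈ (0.591, −0.2255), rail yaw ≈ 0. Descending on lock2.

Request:
send_rows(
  motion=[
    {"gripper": 60,"travel": [0,0,0],"rotation": [0,0,-3.5]},
    {"gripper": 60,"travel": [-7.3,-7.8,0],"rotation": [0,0,0]},
    {"gripper": 60,"travel": [0,0,32],"rotation": [0,0,0]},
    {"gripper": 60,"travel": [0,0,35],"rotation": [0,0,0]},
    {"gripper": 60,"travel": [0,0,35],"rotation": [0,0,0]},
    {"gripper": 60,"travel": [0,0,35],"rotation": [0,0,0]},
    {"gripper": 60,"travel": [0,0,32],"rotation": [0,0,0]},
    {"gripper": 60,"travel": [0,0,24],"rotation": [0,0,0]},
    {"gripper": 60,"travel": [0,0,0],"rotation": [0,0,0]},
    {"gripper": 60,"travel": [0,0,0],"rotation": [0,0,0]},
  ],
)

```text
t: 2.95
tcp_pos: [0.4453, -0.3296, 0.1164]
tool_rot: [0.663, 0.749, 0.0, -0.002]
force: [0.5, -0.3, 0.4]
finger_gap: 0.704
```

Request:
send_rows(
  motion=[
    {"gripper": 0},
    {"gripper": 0},
    {"gripper": 0},
    {"gripper": 0},
    {"gripper": 0},
    {"gripper": 0},
    {"gripper": 0},
    {"gripper": 0},
  ],
  newtons=60,
)

```text
validation failed for argument at $.mo...
```

```bash
python3 - <<'E'
from h import *
go(.50,-.350,.30,0)
E
```

```text
t 2.95 pos [ 0.4453 -0.3296  0.1164] tilt 0.19 jaw 6.93 F [ 0.5 -0.3  0.4] gap 59.8
 shift now [ -26.4   51.5 -183.8]
 turn z 6.93  shift after [ -20.    54.3 -183.8] before(world) [ 54.7 -20.4 183.6]
```

Request:
send_rows(
  motion=[
    {"gripper": 60,"travel": [3.8,4.0,0],"rotation": [0,0,0]},
    {"gripper": 30,"travel": [0,0,0],"rotation": [0,0,0]},
    {"gripper": 0,"travel": [0,0,0],"rotation": [0,0,0]},
    {"gripper": 0,"travel": [0,0,0],"rotation": [0,0,0]},
    {"gripper": 0,"travel": [0,0,0],"rotation": [0,0,0]},
    {"gripper": 0,"travel": [0,0,0],"rotation": [0,0,0]},
    {"gripper": 0,"travel": [0,0,0],"rotation": [0,0,0]},
    {"gripper": 0,"travel": [0,0,0],"rotation": [0,0,0]},
    {"gripper": 0,"travel": [0,0,0],"rotation": [0,0,0]},
    {"gripper": 0,"travel": [0,0,0],"rotation": [0,0,0]},
  ],
  newtons=60,
)

```text
t: 3.78
tcp_pos: [0.4505, -0.3249, 0.1187]
tool_rot: [0.661, 0.75, -0.0, 0.001]
force: [-1.7, -0.2, 6.8]
finger_gap: 0.119
```

```bash
python3 - <<'E'
from h import *
go(.50,-.350,.30,0)
E
```

```text
t 3.78 pos [ 0.4505 -0.3249  0.1187] tilt 0.08 jaw 7.22 F [-1.7 -0.2  6.8] gap 10.1
 shift now [ -31.4   46.  -181.2]
 turn z 7.22  shift after [ -25.4   49.6 -181.2] before(world) [ 49.5 -25.1 181.3]
```

Request:
send_rows(
  motion=[
    {"gripper": 0,"travel": [0,0,-15],"rotation": [0,0,0]},
    {"gripper": 0,"travel": [0,0,-25],"rotation": [0,0,0]},
    {"gripper": 0,"travel": [0,0,-35],"rotation": [0,0,0]},
    {"gripper": 0,"travel": [0,0,-35],"rotation": [0,0,0]},
    {"gripper": 0,"travel": [0,0,-35],"rotation": [0,0,3.6]},
    {"gripper": 0,"travel": [0,0,-25],"rotation": [0,0,3.6]},
    {"gripper": 0,"travel": [0,0,-10],"rotation": [0,0,0]},
    {"gripper": 0,"travel": [-12,15,0],"rotation": [0,0,0]},
    {"gripper": 0,"travel": [-13,20,0],"rotation": [0,0,0]},
    {"gripper": 0,"travel": [0,14,0],"rotation": [0,0,0]},
    {"gripper": 0,"travel": [0,0,0],"rotation": [0,0,0]},
    {"gripper": 0,"travel": [0,0,0],"rotation": [0,0,0]},
  ],
)

```text
t: 4.78
tcp_pos: [0.4986, -0.3484, 0.2949]
tool_rot: [0.707, 0.708, -0.0, -0.003]
force: [-1.7, 1.1, -5.8]
finger_gap: 0.116
```

```bash
python3 - <<'E'
from h import *
go(.591,-.350,.221+.04,0)
c=manip.calibration("wrist"); im=manip.snapshot("wrist")[:,:,::-1]; cv2.imwrite("pics/w2.png",im); np.save("w2.npy",c["cam_to_world"])
for X in [(.557,-.324,.262),(.557,-.376,.262)]: print(proj(c,X).round(0))
E
```

```text
t 4.78 pos [ 0.4986 -0.3484  0.2949] tilt 0.33 jaw 0.07 F [-1.7  1.1 -5.8] gap 9.9
 shift now [-1.9 92.6 33.5]
 turn z 0.07  shift after [-1.8 92.6 33.5] before(world) [ 92.4  -1.6 -33.9]
[420. 196.]
[412. 272.]
```

View pics/w2.png

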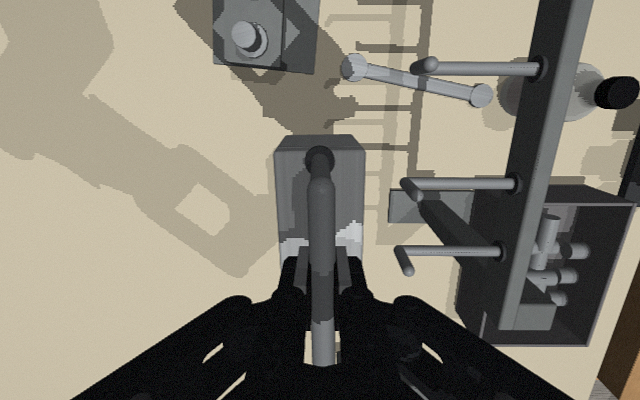

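Tips appear at (418,195) and (409,271), where predicted. Lowering to the insertion height, then moving in.

Request:
send_rows(
  motion=[
    {"gripper": 0,"travel": [-1.5,0,20],"rotation": [0,0,0]},
    {"gripper": 0,"travel": [0,0,15],"rotation": [0,0,0]},
    {"gripper": 0,"travel": [0,0,0],"rotation": [0,0,0]},
    {"gripper": 0,"travel": [0,15,0],"rotation": [0,0,0]},
    {"gripper": 0,"travel": [0,20,0],"rotation": [0,0,0]},
    {"gripper": 0,"travel": [0,20,0],"rotation": [0,0,0]},
    {"gripper": 0,"travel": [0,20,0],"rotation": [0,0,0]},
    {"gripper": 0,"travel": [0,15,0],"rotation": [0,0,0]},
    {"gripper": 0,"travel": [0,0,0],"rotation": [0,0,0]},
    {"gripper": 0,"travel": [0,0,0],"rotation": [0,0,0]},
  ],
)

```text
t: 5.67
tcp_pos: [0.5889, -0.3507, 0.2623]
tool_rot: [0.707, 0.707, -0.0, -0.001]
force: [-1.2, -0.5, -5.3]
finger_gap: 0.116
```

```bash
python3 - <<'E'
from h import *
go(.591,-.350,.2227,0)
E
```

```text
t 5.67 pos [ 0.5889 -0.3507  0.2623] tilt 0.12 jaw 0.03 F [-1.2 -0.5 -5.3] gap 9.8
 shift now [ 0.6  2.2 39.6]
 turn z 0.03  shift after [ 0.6  2.2 39.6] before(world) [  2.1   0.7 -39.6]
```

Request:
send_rows(
  motion=[
    {"gripper": 0,"travel": [0,2,12],"rotation": [0,0,0]},
    {"gripper": 0,"travel": [0,0,12],"rotation": [0,0,0]},
    {"gripper": 0,"travel": [0,0,9],"rotation": [0,0,0]},
    {"gripper": 0,"travel": [0,0,4],"rotation": [0,0,0]},
    {"gripper": 0,"travel": [0,0,2],"rotation": [0,0,0]},
    {"gripper": 0,"travel": [0,0,0],"rotation": [0,0,0]},
    {"gripper": 0,"travel": [0,0,0],"rotation": [0,0,0]},
  ],
)

```text
t: 6.25
tcp_pos: [0.5916, -0.3515, 0.2236]
tool_rot: [0.707, 0.707, 0.0, 0.0]
force: [0.4, 0.1, -5.3]
finger_gap: 0.114
```

Request:
send_rows(
  motion=[
    {"gripper": 0,"travel": [0,0,1],"rotation": [0,0,0]},
    {"gripper": 0,"travel": [0,0,1],"rotation": [0,0,0]},
    {"gripper": 0,"travel": [0,0,0],"rotation": [0,0,0]},
    {"gripper": 0,"travel": [0,0,0],"rotation": [0,0,0]},
  ],
)

```text
t: 6.58
tcp_pos: [0.5919, -0.3515, 0.2222]
tool_rot: [0.707, 0.707, 0.0, 0.001]
force: [0.0, 0.9, -2.8]
finger_gap: 0.119
```

Contact made. Opening modestly and rising.

Request:
send_rows(
  motion=[
    {"gripper": 30,"travel": [0,0,0.5],"rotation": [0,0,0]},
    {"gripper": 30,"travel": [0,0,0],"rotation": [0,0,0]},
    {"gripper": 30,"travel": [0,0,0],"rotation": [0,0,0]},
    {"gripper": 30,"travel": [0,0,0],"rotation": [0,0,0]},
    {"gripper": 30,"travel": [0,0,-8],"rotation": [0,0,0]},
    {"gripper": 30,"travel": [0,0,-20],"rotation": [0,0,0]},
    {"gripper": 30,"travel": [0,0,-30],"rotation": [0,0,0]},
    {"gripper": 30,"travel": [0,0,-35],"rotation": [0,0,0]},
    {"gripper": 60,"travel": [0,0,-35],"rotation": [0,0,0]},
    {"gripper": 60,"travel": [0,-30,0],"rotation": [0,0,0]},
    {"gripper": 60,"travel": [0,-40,0],"rotation": [0,0,0]},
    {"gripper": 60,"travel": [0,-40,0],"rotation": [0,0,0]},
  ],
)

```text
t: 7.58
tcp_pos: [0.481, -0.3511, 0.3506]
tool_rot: [0.707, 0.708, -0.0, 0.002]
force: [-1.0, -0.8, -0.2]
finger_gap: 0.703
```

```bash
python3 - <<'E'
from h import *
# lock1 approx: bar mid between forks & knobs
ct=manip.calibration("top");cs=manip.calibration("side")
T=lambda x,y:(x/3.2+225,y/3.2+90); S=lambda x,y:(x/2.2+230,y/2.2+130)
for n,a,b in (("l0",(30,330),(137,326)),("l1",(155,343),(262,343))):
    for z in (.148,.17):
        p,q=plane(ct,*T(*a),z),plane(ct,*T(*b),z);d=p-q;print(n,z,((p+q)/2).round(3),np.linalg.norm(d).round(3),(np.degrees(np.arctan2(d[1],d[0]))-90).round(1))
print(plane(cs,*S(155,110),.15),plane(cs,*S(149,60),.15))
go(.545,.145,.35,-5)
im=manip.snapshot("side")[:,:,::-1]; cv2.imwrite("pics/s2.png",cv2.resize(im[120:400,220:430],None,fx=2.1,fy=2.1,interpolation=cv2.INTER_CUBIC))
E
```

```text
l0 0.148 [0.57  0.265 0.148] 0.104 4.4
l0 0.17 [0.565 0.261 0.17 ] 0.102 4.4
l1 0.148 [0.559 0.143 0.148] 0.104 2.2
l1 0.17 [0.555 0.141 0.17 ] 0.102 2.2
[0.5468184  0.14289464 0.15      ] [0.55449296 0.23816143 0.15      ]
t 7.58 pos [ 0.481  -0.3511  0.3506] tilt 0.19 jaw 0.07 F [-1.  -0.8 -0.2] gap 59.8
 shift now [496.   64.5  -0.6]
 turn z 5.07  shift after [499.8  20.5  -0.6] before(world) [ 64.  496.1  -0.6]
```

View pics/s2.png

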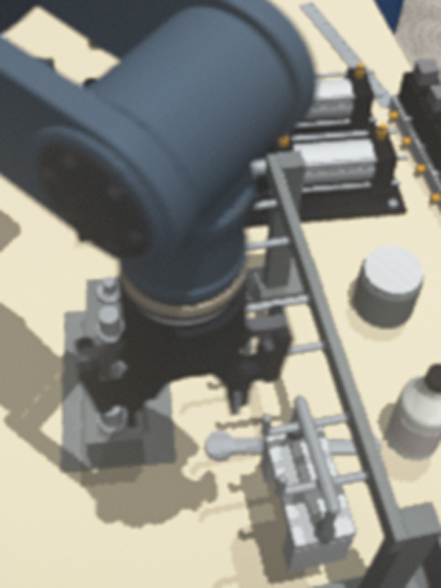

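Lock2 hangs properly on hook2's two prongs (crop ≈(310,470)). On to lock1.

Request:
send_rows(
  motion=[
    {"gripper": 60,"travel": [40,6,0],"rotation": [0,0,0]},
    {"gripper": 60,"travel": [40,6,0],"rotation": [0,0,0]},
    {"gripper": 60,"travel": [40,6,0],"rotation": [0,0,0]},
    {"gripper": 60,"travel": [40,6,0],"rotation": [0,0,0]},
    {"gripper": 60,"travel": [40,6,0],"rotation": [0,0,0]},
    {"gripper": 60,"travel": [40,6,0],"rotation": [0,0,0]},
    {"gripper": 60,"travel": [40,6,0],"rotation": [0,0,0]},
    {"gripper": 60,"travel": [40,6,0],"rotation": [0,0,0]},
    {"gripper": 60,"travel": [40,6,0],"rotation": [0,0,0]},
    {"gripper": 60,"travel": [40,6,0],"rotation": [0,0,0]},
    {"gripper": 60,"travel": [40,6,0],"rotation": [0,0,0]},
    {"gripper": 60,"travel": [40,6,0],"rotation": [0,0,0]},
  ],
)

```text
t: 8.63
tcp_pos: [0.5539, 0.1311, 0.3501]
tool_rot: [0.707, 0.707, 0.001, 0.001]
force: [0.6, -0.6, -0.7]
finger_gap: 0.702
```

Request:
send_rows(
  motion=[
    {"gripper": 60,"travel": [0,0,0],"rotation": [0,0,4]},
    {"gripper": 60,"travel": [0,0,0],"rotation": [0,0,0]},
    {"gripper": 60,"travel": [0,0,0],"rotation": [0,0,0]},
    {"gripper": 60,"travel": [0,0,0],"rotation": [0,0,0]},
  ],
)

```text
t: 8.97
tcp_pos: [0.5538, 0.1281, 0.3494]
tool_rot: [0.732, 0.682, -0.0, 0.0]
force: [-0.5, -0.7, 0.1]
finger_gap: 0.7
```

```bash
python3 - <<'E'
from h import *
go(.552,.14,.35,-5)
c=manip.calibration("wrist"); im=manip.snapshot("wrist")[:,:,::-1]; cv2.imwrite("pics/w3.png",im); np.save("w3.npy",c["cam_to_world"])
E
```

```text
t 8.97 pos [0.5538 0.1281 0.3494] tilt 0.03 jaw -4.03 F [-0.5 -0.7  0.1] gap 59.5
 shift now [11.8 -2.6 -0.6]
 turn z 0.97  shift after [11.7 -2.8 -0.6] before(world) [-1.8 11.9  0.6]
```

View pics/w3.png

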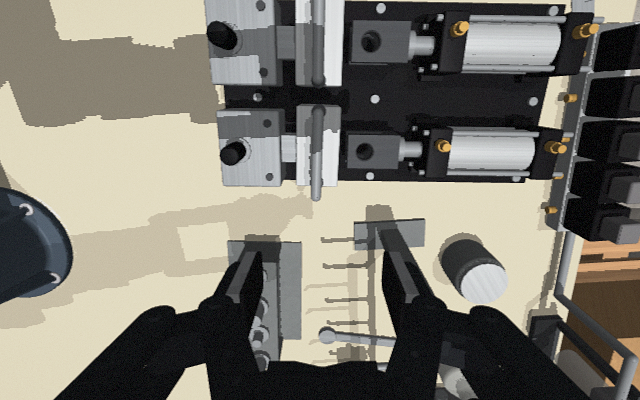

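The view from above shows lock1's bar running (319,107)→(316,197), lock0's near end at (318,83), fork holes at (371,42) and (367,152), and knob tops near (217,37) and (228,155).

```bash
python3 - <<'E'
from h import *
c=manip.calibration("wrist"); c["cam_to_world"]=np.load("w3.npy")
for z in(.148,.16):
  a=plane(c,319,105,z);b=plane(c,316,198,z);d=a-b;m=(a+b)/2
  yw=np.degrees(np.arctan2(d[1],d[0]))-90
  print(a,b,m,np.linalg.norm(d),yw)
fa,fb=plane(c,371,42,.086),plane(c,367,152,.086);d=fa-fb
print("forks",fa,fb,np.linalg.norm(d),np.degrees(np.arctan2(d[1],d[0]))-90)
print("knobs",plane(c,216,34,.13),plane(c,227,151,.13))
print("lock0 -y end",plane(c,318,85,.148))
go(m[0],m[1],.25,-5)
E
```

```text
[0.55569709 0.1976865  0.148     ] [0.54466036 0.09423358 0.148     ] [0.55017872 0.14596004 0.148     ] 0.10403997235660573 -6.089485165069618
[0.5558318  0.19811734 0.16      ] [0.54517907 0.09826381 0.16      ] [0.55050543 0.14819057 0.16      ] 0.10042016634205242 -6.089485165069618
forks [0.62117665 0.26205752 0.086     ] [0.61346888 0.13220876 0.086     ] 0.13007732280711717 -3.3970683186669817
knobs [0.45367101 0.27514585 0.13      ] [0.44463496 0.15316928 0.13      ]
lock0 -y end [0.55610605 0.21761507 0.148     ]
t 9.02 pos [0.5538 0.1277 0.3493] tilt 0.02 jaw -4.08 F [ 0.5 -0.6 -0.3] gap 60.1
 shift now [20.2 -4.8 99.3]
 turn z 0.92  shift after [20.1 -5.1 99.3] before(world) [ -3.3  20.4 -99.3]
```

Request:
send_rows(
  motion=[
    {"gripper": 60,"travel": [0,0,0],"rotation": [0,0,1.4]},
    {"gripper": 60,"travel": [18,-5.4,20],"rotation": [0,0,0]},
    {"gripper": 60,"travel": [0,0,35],"rotation": [0,0,0]},
    {"gripper": 60,"travel": [0,0,35],"rotation": [0,0,0]},
    {"gripper": 60,"travel": [0,0,35],"rotation": [0,0,0]},
    {"gripper": 60,"travel": [0,0,35],"rotation": [0,0,0]},
    {"gripper": 60,"travel": [0,0,30],"rotation": [0,0,0]},
    {"gripper": 60,"travel": [0,0,20],"rotation": [0,0,0]},
    {"gripper": 60,"travel": [0,0,8],"rotation": [0,0,0]},
    {"gripper": 60,"travel": [0,0,0],"rotation": [0,0,0]},
    {"gripper": 60,"travel": [0,0,0],"rotation": [0,0,0]},
    {"gripper": 60,"travel": [0,0,0],"rotation": [0,0,0]},
  ],
)

```text
t: 10.02
tcp_pos: [0.5516, 0.1471, 0.1327]
tool_rot: [0.74, 0.672, 0.001, 0.001]
force: [0.2, -0.4, 0.2]
finger_gap: 0.698
```

```bash
python3 - <<'E'
from h import *
go(.550,.146,.131,-5.5)
E
```

```text
t 10.02 pos [0.5516 0.1471 0.1327] tilt 0.2 jaw -5.48 F [ 0.2 -0.4  0.2] gap 59.3
 shift now [-1.2 -1.5  1.7]
 turn z 0.02  shift after [-1.2 -1.5  1.7] before(world) [-1.6 -1.1 -1.7]
```

Request:
send_rows(
  motion=[
    {"gripper": 30,"travel": [-1.2,-1.5,2],"rotation": [0,0,0]},
    {"gripper": 0,"travel": [0,0,0],"rotation": [0,0,0]},
    {"gripper": 0,"travel": [0,0,0],"rotation": [0,0,0]},
    {"gripper": 0,"travel": [0,0,0],"rotation": [0,0,0]},
    {"gripper": 0,"travel": [0,0,0],"rotation": [0,0,0]},
    {"gripper": 0,"travel": [0,0,0],"rotation": [0,0,0]},
    {"gripper": 0,"travel": [0,0,0],"rotation": [0,0,0]},
    {"gripper": 0,"travel": [0,0,0],"rotation": [0,0,0]},
  ],
)

```text
t: 10.68
tcp_pos: [0.5491, 0.1463, 0.1298]
tool_rot: [0.74, 0.673, 0.001, 0.001]
force: [-0.5, 0.2, 5.4]
finger_gap: 0.118
```

```bash
python3 - <<'E'
from h import *
go(.49,-.2255,.295,0)
E
```

```text
t 10.68 pos [0.5491 0.1463 0.1298] tilt 0.1 jaw -5.44 F [-0.5  0.2  5.4] gap 10.1
 shift now [-375.7  -23.3 -165.4]
 turn z -5.44  shift after [-371.8  -58.9 -165.4] before(world) [ -59.1 -371.8  165.2]
```

Request:
send_rows(
  motion=[
    {"gripper": 0,"travel": [0,0,-12],"rotation": [0,0,0]},
    {"gripper": 0,"travel": [0,0,-25],"rotation": [0,0,0]},
    {"gripper": 0,"travel": [0,0,-35],"rotation": [0,0,0]},
    {"gripper": 0,"travel": [0,0,-35],"rotation": [0,0,0]},
    {"gripper": 0,"travel": [0,0,-35],"rotation": [0,0,0]},
    {"gripper": 0,"travel": [0,-15,-28],"rotation": [0,0,-2.7]},
    {"gripper": 0,"travel": [0,-20,0],"rotation": [0,0,-2.7]},
    {"gripper": 0,"travel": [-15,-24,0],"rotation": [0,0,0]},
    {"gripper": 0,"travel": [-35,0,0],"rotation": [0,0,0]},
    {"gripper": 0,"travel": [-35,0,0],"rotation": [0,0,0]},
    {"gripper": 0,"travel": [-35,0,0],"rotation": [0,0,0]},
    {"gripper": 0,"travel": [-35,0,0],"rotation": [0,0,0]},
  ],
)

```text
t: 11.68
tcp_pos: [0.4876, -0.0071, 0.2975]
tool_rot: [0.707, 0.707, -0.001, -0.002]
force: [0.2, -0.1, -5.1]
finger_gap: 0.116
```

Request:
send_rows(
  motion=[
    {"gripper": 0,"travel": [-35,0,0],"rotation": [0,0,0]},
    {"gripper": 0,"travel": [-35,0,0],"rotation": [0,0,0]},
    {"gripper": 0,"travel": [-35,0,0],"rotation": [0,0,0]},
    {"gripper": 0,"travel": [-35,0,0],"rotation": [0,0,0]},
    {"gripper": 0,"travel": [-35,0,0],"rotation": [0,0,0]},
    {"gripper": 0,"travel": [-25,0,0],"rotation": [0,0,0]},
    {"gripper": 0,"travel": [-12,0,0],"rotation": [0,0,0]},
    {"gripper": 0,"travel": [0,0,0],"rotation": [0,0,0]},
    {"gripper": 0,"travel": [0,0,0],"rotation": [0,0,0]},
  ],
)

```text
t: 12.43
tcp_pos: [0.4883, -0.2174, 0.2975]
tool_rot: [0.708, 0.706, 0.0, -0.002]
force: [-0.2, 0.7, -5.3]
finger_gap: 0.114
```

```bash
python3 - <<'E'
from h import *
go(.49,-.2255,.2605,0)
E
```

```text
t 12.43 pos [ 0.4883 -0.2174  0.2975] tilt 0.28 jaw -0.12 F [-0.2  0.7 -5.3] gap 9.7
 shift now [-8.3  1.9 37. ]
 turn z -0.12  shift after [-8.3  1.9 37. ] before(world) [  1.7  -8.1 -37. ]
```

Request:
send_rows(
  motion=[
    {"gripper": 0,"travel": [-8,0,20],"rotation": [0,0,0]},
    {"gripper": 0,"travel": [0,0,16],"rotation": [0,0,0]},
    {"gripper": 0,"travel": [0,0,0],"rotation": [0,0,0]},
    {"gripper": 0,"travel": [0,17,0],"rotation": [0,0,0]},
    {"gripper": 0,"travel": [0,20,0],"rotation": [0,0,0]},
    {"gripper": 0,"travel": [0,20,0],"rotation": [0,0,0]},
    {"gripper": 0,"travel": [0,20,0],"rotation": [0,0,0]},
    {"gripper": 0,"travel": [0,15,0],"rotation": [0,0,0]},
    {"gripper": 0,"travel": [0,10,0],"rotation": [0,0,0]},
    {"gripper": 0,"travel": [0,0,0],"rotation": [0,0,0]},
    {"gripper": 0,"travel": [0,0,0],"rotation": [0,0,0]},
  ],
)

```text
t: 13.35
tcp_pos: [0.5908, -0.2251, 0.2628]
tool_rot: [0.707, 0.707, -0.0, -0.001]
force: [-1.1, 0.5, -5.5]
finger_gap: 0.119
```

```bash
python3 - <<'E'
from h import *
go(.591,-.2255,.2205,0)
E
```

```text
t 13.35 pos [ 0.5908 -0.2251  0.2628] tilt 0.13 jaw 0.06 F [-1.1  0.5 -5.5] gap 10.1
 shift now [-0.5  0.3 42.3]
 turn z 0.06  shift after [-0.5  0.3 42.3] before(world) [  0.2  -0.4 -42.3]
```

Request:
send_rows(
  motion=[
    {"gripper": 0,"travel": [0,0,12],"rotation": [0,0,0]},
    {"gripper": 0,"travel": [0,0,12],"rotation": [0,0,0]},
    {"gripper": 0,"travel": [0,0,10],"rotation": [0,0,0]},
    {"gripper": 0,"travel": [0,0,4],"rotation": [0,0,0]},
    {"gripper": 0,"travel": [0,0,2],"rotation": [0,0,0]},
    {"gripper": 0,"travel": [0,0,1],"rotation": [0,0,0]},
    {"gripper": 0,"travel": [0,0,0],"rotation": [0,0,0]},
    {"gripper": 0,"travel": [0,0,0],"rotation": [0,0,0]},
  ],
)

```text
t: 14.02
tcp_pos: [0.5916, -0.2267, 0.2227]
tool_rot: [0.707, 0.707, 0.0, 0.001]
force: [0.7, -0.5, -5.4]
finger_gap: 0.115
```

Request:
send_rows(
  motion=[
    {"gripper": 0,"travel": [0,0,1],"rotation": [0,0,0]},
    {"gripper": 0,"travel": [0,0,1],"rotation": [0,0,0]},
    {"gripper": 0,"travel": [0,0,0],"rotation": [0,0,0]},
    {"gripper": 0,"travel": [0,0,0],"rotation": [0,0,0]},
  ],
)

```text
t: 14.35
tcp_pos: [0.5918, -0.2268, 0.2214]
tool_rot: [0.707, 0.707, 0.0, 0.001]
force: [-1.5, 1.1, 2.3]
finger_gap: 0.121
```

Seated. Release, retreat, and go to lock0.

Request:
send_rows(
  motion=[
    {"gripper": 30,"travel": [0,0,0],"rotation": [0,0,0]},
    {"gripper": 30,"travel": [0,0,0],"rotation": [0,0,0]},
    {"gripper": 30,"travel": [0,0,0],"rotation": [0,0,0]},
    {"gripper": 30,"travel": [0,0,0],"rotation": [0,0,0]},
    {"gripper": 30,"travel": [0,0,-8],"rotation": [0,0,0]},
    {"gripper": 30,"travel": [0,0,-20],"rotation": [0,0,0]},
    {"gripper": 30,"travel": [0,0,-30],"rotation": [0,0,0]},
    {"gripper": 30,"travel": [0,0,-35],"rotation": [0,0,0]},
    {"gripper": 60,"travel": [0,0,-35],"rotation": [0,0,0]},
    {"gripper": 60,"travel": [40,-2.5,0],"rotation": [0,0,0]},
    {"gripper": 60,"travel": [40,-2.5,0],"rotation": [0,0,0]},
    {"gripper": 60,"travel": [40,-2.5,0],"rotation": [0,0,0]},
  ],
)

```text
t: 15.35
tcp_pos: [0.584, -0.1059, 0.3496]
tool_rot: [0.708, 0.706, 0.001, 0.001]
force: [1.2, 1.0, -0.1]
finger_gap: 0.702
```

Request:
send_rows(
  motion=[
    {"gripper": 60,"travel": [40,-3,0],"rotation": [0,0,0]},
    {"gripper": 60,"travel": [40,-3,0],"rotation": [0,0,0]},
    {"gripper": 60,"travel": [40,-3,0],"rotation": [0,0,0]},
    {"gripper": 60,"travel": [40,-3,0],"rotation": [0,0,0]},
    {"gripper": 60,"travel": [40,-3,0],"rotation": [0,0,0]},
    {"gripper": 60,"travel": [40,-3,0],"rotation": [0,0,0]},
    {"gripper": 60,"travel": [40,-3,0],"rotation": [0,0,0]},
    {"gripper": 60,"travel": [35,-3,0],"rotation": [0,0,2.7]},
    {"gripper": 60,"travel": [0,0,0],"rotation": [0,0,2.8]},
    {"gripper": 60,"travel": [0,0,0],"rotation": [0,0,0]},
    {"gripper": 60,"travel": [0,0,0],"rotation": [0,0,0]},
    {"gripper": 60,"travel": [0,0,0],"rotation": [0,0,0]},
  ],
)

```text
t: 16.35
tcp_pos: [0.5603, 0.2078, 0.3483]
tool_rot: [0.74, 0.672, 0.0, 0.0]
force: [1.0, -0.3, -0.3]
finger_gap: 0.702
```

```bash
python3 - <<'E'
from h import *
go(.558,.27,.131,-5.5)
c=manip.calibration("wrist"); im=manip.snapshot("wrist")[:,:,::-1]; cv2.imwrite("pics/w4.png",im); np.save("w4.npy",c["cam_to_world"])
E
```

```text
t 16.35 pos [0.5603 0.2078 0.3483] tilt 0.03 jaw -5.54 F [ 1.  -0.3 -0.3] gap 59.6
 shift now [ 61.8  -8.4 217.3]
 turn z -0.04  shift after [ 61.8  -8.4 217.3] before(world) [  -2.3   62.2 -217.3]
```

View pics/w4.png

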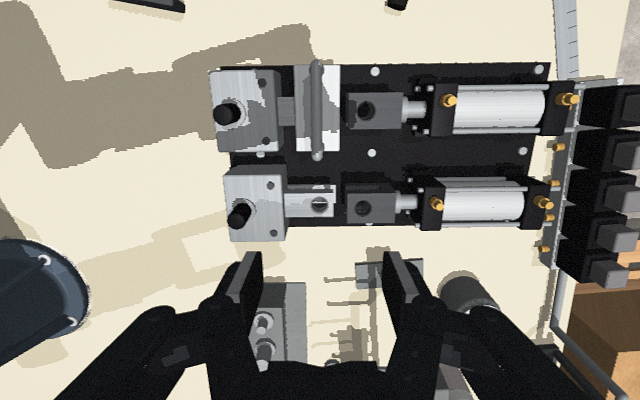

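Lock0's bar runs (317,60)→(317,160). Fork holes are at (366,110) and (364,208), with lug b's hole at (319,204).

```bash
python3 - <<'E'
from h import *
c=manip.calibration("wrist"); c["cam_to_world"]=np.load("w4.npy")
z=.148
a=plane(c,317.5,59,z);b=plane(c,317,161,z);d=a-b;m=(a+b)/2
yw=np.degrees(np.arctan2(d[1],d[0]))-90
print(m,np.linalg.norm(d),yw)
fa,fb=plane(c,366,110,.086),plane(c,364,208,.086);d=fa-fb
print("forks",fa,fb,np.linalg.norm(d),np.degrees(np.arctan2(d[1],d[0]))-90)
print("lugb",plane(c,319,204,.0685))
go(m[0],m[1],.131,-5.5)
E
```

```text
[0.56143227 0.2698761  0.148     ] 0.10451920416772371 -6.069017841163188
forks [0.62130807 0.26358079 0.086     ] [0.61191705 0.1328924  0.086     ] 0.13102537325277414 -4.110097547083527
lugb [0.54957521 0.13850643 0.0685    ]
t 16.4 pos [0.5604 0.2075 0.3482] tilt 0.02 jaw -5.59 F [0.6 1.  0.9] gap 59.5
 shift now [ 62.3  -5.1 217.2]
 turn z -0.09  shift after [ 62.3  -5.  217.2] before(world) [   1.1   62.4 -217.2]
```

Request:
send_rows(
  motion=[
    {"gripper": 60,"travel": [31,-2.5,10],"rotation": [0,0,0]},
    {"gripper": 60,"travel": [31,-2.5,10],"rotation": [0,0,0]},
    {"gripper": 60,"travel": [0,0,30],"rotation": [0,0,0]},
    {"gripper": 60,"travel": [0,0,35],"rotation": [0,0,0]},
    {"gripper": 60,"travel": [0,0,35],"rotation": [0,0,0]},
    {"gripper": 60,"travel": [0,0,35],"rotation": [0,0,0]},
    {"gripper": 60,"travel": [0,0,30],"rotation": [0,0,0]},
    {"gripper": 60,"travel": [0,0,20],"rotation": [0,0,0]},
    {"gripper": 60,"travel": [0,0,12],"rotation": [0,0,0]},
    {"gripper": 60,"travel": [0,0,0],"rotation": [0,0,0]},
    {"gripper": 60,"travel": [0,0,0],"rotation": [0,0,0]},
    {"gripper": 60,"travel": [0,0,0],"rotation": [0,0,0]},
  ],
)

```text
t: 17.4
tcp_pos: [0.5627, 0.2707, 0.1327]
tool_rot: [0.741, 0.672, 0.002, 0.001]
force: [-0.4, 0.4, -0.1]
finger_gap: 0.706
```

```bash
python3 - <<'E'
from h import *
go(.5614,.2699,.130,-5.5)
E
```

```text
t 17.4 pos [0.5627 0.2707 0.1327] tilt 0.19 jaw -5.58 F [-0.4  0.4 -0.1] gap 60.0
 shift now [-0.9 -1.2  2.7]
 turn z -0.08  shift after [-0.9 -1.2  2.7] before(world) [-1.3 -0.8 -2.7]
```

Request:
send_rows(
  motion=[
    {"gripper": 30,"travel": [-1,-1.2,2],"rotation": [0,0,0]},
    {"gripper": 0,"travel": [0,0,0],"rotation": [0,0,0]},
    {"gripper": 0,"travel": [0,0,0],"rotation": [0,0,0]},
    {"gripper": 0,"travel": [0,0,0],"rotation": [0,0,0]},
    {"gripper": 0,"travel": [0,0,0],"rotation": [0,0,0]},
    {"gripper": 0,"travel": [0,0,0],"rotation": [0,0,0]},
    {"gripper": 0,"travel": [0,0,0],"rotation": [0,0,0]},
    {"gripper": 0,"travel": [0,0,0],"rotation": [0,0,0]},
  ],
)

```text
t: 18.07
tcp_pos: [0.5602, 0.2701, 0.13]
tool_rot: [0.74, 0.672, 0.001, 0.0]
force: [-1.2, -0.6, 5.6]
finger_gap: 0.115
```

Request:
send_rows(
  motion=[
    {"gripper": 0,"travel": [0,0,-12],"rotation": [0,0,0]},
    {"gripper": 0,"travel": [0,0,-25],"rotation": [0,0,0]},
    {"gripper": 0,"travel": [0,0,-35],"rotation": [0,0,0]},
    {"gripper": 0,"travel": [0,0,-35],"rotation": [0,0,0]},
    {"gripper": 0,"travel": [0,0,-35],"rotation": [0,0,0]},
    {"gripper": 0,"travel": [0,-17,-28],"rotation": [0,0,-2.8]},
    {"gripper": 0,"travel": [0,-25,0],"rotation": [0,0,-2.8]},
    {"gripper": 0,"travel": [-15,-28,0],"rotation": [0,0,0]},
    {"gripper": 0,"travel": [-35,0,0],"rotation": [0,0,0]},
    {"gripper": 0,"travel": [-35,0,0],"rotation": [0,0,0]},
    {"gripper": 0,"travel": [-35,0,0],"rotation": [0,0,0]},
    {"gripper": 0,"travel": [-35,0,0],"rotation": [0,0,0]},
  ],
)

```text
t: 19.07
tcp_pos: [0.4883, 0.1167, 0.2982]
tool_rot: [0.706, 0.708, -0.001, -0.001]
force: [0.9, -1.0, -6.7]
finger_gap: 0.119
```

Request:
send_rows(
  motion=[
    {"gripper": 0,"travel": [-35,0,0],"rotation": [0,0,0]},
    {"gripper": 0,"travel": [-35,0,0],"rotation": [0,0,0]},
    {"gripper": 0,"travel": [-35,0,0],"rotation": [0,0,0]},
    {"gripper": 0,"travel": [-35,0,0],"rotation": [0,0,0]},
    {"gripper": 0,"travel": [-35,0,0],"rotation": [0,0,0]},
    {"gripper": 0,"travel": [-25,0,0],"rotation": [0,0,0]},
    {"gripper": 0,"travel": [-10,0,0],"rotation": [0,0,0]},
    {"gripper": 0,"travel": [0,0,0],"rotation": [0,0,0]},
    {"gripper": 0,"travel": [0,0,0],"rotation": [0,0,0]},
  ],
)

```text
t: 19.82
tcp_pos: [0.4894, -0.0917, 0.2982]
tool_rot: [0.707, 0.707, 0.0, -0.002]
force: [0.0, 0.8, -6.4]
finger_gap: 0.119
```

```bash
python3 - <<'E'
from h import *
go(.49,-.1005,.2605,0)
c=manip.calibration("wrist"); im=manip.snapshot("wrist")[:,:,::-1]; cv2.imwrite("pics/w5.png",im)
for y in(-.1005,):
  for s in(.026,-.026):print(proj(c,(.557,y+s,.262)).round(0))
cv2.imwrite("pics/w5c.png",im[60:360,220:560])
E
```

```text
t 19.82 pos [ 0.4894 -0.0917  0.2982] tilt 0.2 jaw -0.04 F [ 0.   0.8 -6.4] gap 10.1
 shift now [-8.9  0.7 37.7]
 turn z -0.04  shift after [-8.9  0.7 37.7] before(world) [  0.6  -8.8 -37.7]
[432. 205.]
[424. 278.]
```

View pics/w5c.png

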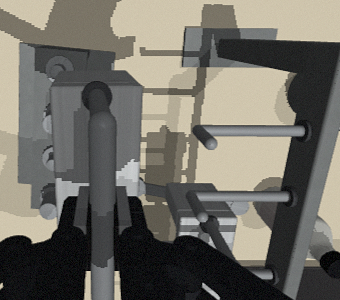

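Hook0's tips are at (432,205) and (424,277), exactly as predicted.

Request:
send_rows(
  motion=[
    {"gripper": 0,"travel": [-7.5,0,20],"rotation": [0,0,0]},
    {"gripper": 0,"travel": [0,0,16],"rotation": [0,0,0]},
    {"gripper": 0,"travel": [0,0,0],"rotation": [0,0,0]},
    {"gripper": 0,"travel": [0,16,0],"rotation": [0,0,0]},
    {"gripper": 0,"travel": [0,20,0],"rotation": [0,0,0]},
    {"gripper": 0,"travel": [0,20,0],"rotation": [0,0,0]},
    {"gripper": 0,"travel": [0,20,0],"rotation": [0,0,0]},
    {"gripper": 0,"travel": [0,15,0],"rotation": [0,0,0]},
    {"gripper": 0,"travel": [0,10,0],"rotation": [0,0,0]},
    {"gripper": 0,"travel": [0,0,0],"rotation": [0,0,0]},
    {"gripper": 0,"travel": [0,0,0],"rotation": [0,0,0]},
  ],
)

```text
t: 20.78
tcp_pos: [0.5907, -0.0986, 0.2629]
tool_rot: [0.706, 0.708, -0.001, -0.001]
force: [-0.5, 0.7, -5.8]
finger_gap: 0.115
```

Request:
send_rows(
  motion=[
    {"gripper": 0,"travel": [0,0,12],"rotation": [0,0,0]},
    {"gripper": 0,"travel": [0,0,12],"rotation": [0,0,0]},
    {"gripper": 0,"travel": [0,0,10],"rotation": [0,0,0]},
    {"gripper": 0,"travel": [0,0,4],"rotation": [0,0,0]},
    {"gripper": 0,"travel": [0,0,2],"rotation": [0,0,0]},
    {"gripper": 0,"travel": [0,0,1],"rotation": [0,0,0]},
    {"gripper": 0,"travel": [0,0,1.5],"rotation": [0,0,0]},
    {"gripper": 0,"travel": [0,0,0],"rotation": [0,0,0]},
    {"gripper": 0,"travel": [0,0,0],"rotation": [0,0,0]},
  ],
)

```text
t: 21.53
tcp_pos: [0.5911, -0.0996, 0.2219]
tool_rot: [0.707, 0.708, -0.0, 0.0]
force: [-3.6, 2.1, 3.2]
finger_gap: 0.117
```

Request:
send_rows(
  motion=[
    {"gripper": 30,"travel": [0,0,0],"rotation": [0,0,0]},
    {"gripper": 30,"travel": [0,0,0],"rotation": [0,0,0]},
    {"gripper": 30,"travel": [0,0,0],"rotation": [0,0,0]},
    {"gripper": 30,"travel": [0,0,0],"rotation": [0,0,0]},
    {"gripper": 30,"travel": [0,0,-8],"rotation": [0,0,0]},
    {"gripper": 30,"travel": [0,0,-20],"rotation": [0,0,0]},
    {"gripper": 30,"travel": [0,0,-30],"rotation": [0,0,0]},
    {"gripper": 30,"travel": [0,0,-30],"rotation": [0,0,0]},
    {"gripper": 60,"travel": [0,-35,0],"rotation": [0,0,0]},
    {"gripper": 60,"travel": [20,-35,0],"rotation": [0,0,0]},
    {"gripper": 60,"travel": [30,-28,0],"rotation": [0,0,0]},
    {"gripper": 60,"travel": [30,-28,0],"rotation": [0,0,0]},
  ],
)

```text
t: 22.53
tcp_pos: [0.4641, -0.0196, 0.3092]
tool_rot: [0.708, 0.707, 0.0, 0.001]
force: [0.2, 0.5, 0.4]
finger_gap: 0.703
```

Request:
send_rows(
  motion=[
    {"gripper": 60,"travel": [38,-5,0],"rotation": [0,0,2.8]},
    {"gripper": 60,"travel": [38,0,0],"rotation": [0,0,2.8]},
    {"gripper": 60,"travel": [38,0,0],"rotation": [0,0,0]},
    {"gripper": 60,"travel": [20,0,0],"rotation": [0,0,0]},
    {"gripper": 60,"travel": [0,0,0],"rotation": [0,0,0]},
    {"gripper": 60,"travel": [0,0,0],"rotation": [0,0,0]},
    {"gripper": 60,"travel": [0,0,0],"rotation": [0,0,0]},
    {"gripper": 60,"travel": [0,0,0],"rotation": [0,0,0]},
  ],
)

```text
t: 23.2
tcp_pos: [0.4677, 0.1128, 0.3087]
tool_rot: [0.741, 0.672, -0.0, 0.0]
force: [-0.5, 0.0, 0.8]
finger_gap: 0.706
```

```bash
python3 - <<'E'
from h import *
go(.4446,.15,.085,-5.5)
c=manip.calibration("wrist"); im=manip.snapshot("wrist")[:,:,::-1]; cv2.imwrite("pics/w6.png",im); np.save("w6.npy",c["cam_to_world"])
s=manip.snapshot("side")[:,:,::-1]
big=np.zeros((600,800,3),np.uint8); big[:400,:640]=im; big[400:,:320]=cv2.resize(s[140:390,230:630],(320,200))
b=cv2.resize(s[130:360,300:440],(160,263)); big[:263,640:]=b
k=manip.snapshot("top")[:,:,::-1][140:270,320:480]; big[400:595,320:560]=cv2.resize(k,(240,195)); 
cv2.imwrite("pics/w6b.png",big)
E
```

```text
t 23.2 pos [0.4677 0.1128 0.3087] tilt 0.03 jaw -5.62 F [-0.5  0.   0.8] gap 60.0
 shift now [ 34.9 -26.7 223.6]
 turn z -0.12  shift after [ 34.9 -26.7 223.6] before(world) [ -23.1   37.2 -223.7]
```

View pics/w6b.png

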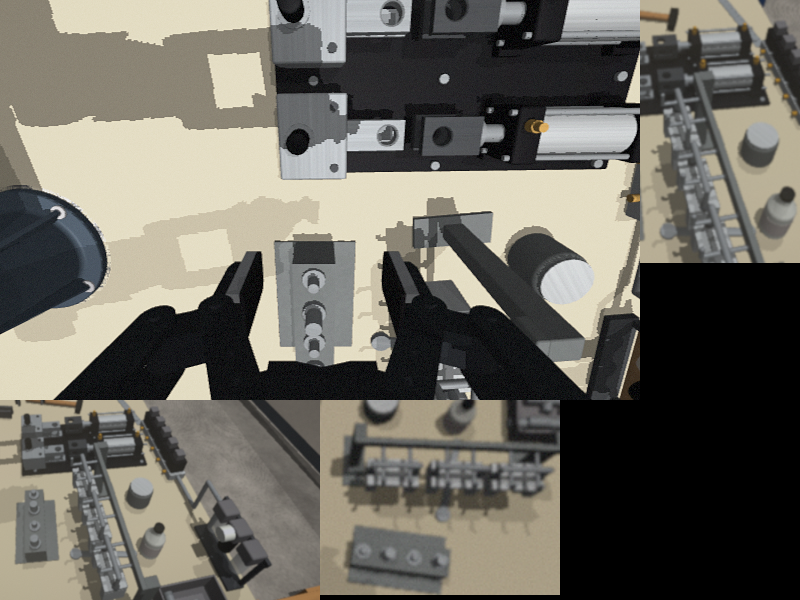

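All three locks now hang on the rail, one per hook (wrist, side and top insets), and the stand hasn't visibly moved. Knob b's top is at ≈(292,143), lug b's hole at (388,135), and knob a's at ≈(290,8). Next I'll grip knob b across x and push.

```bash
python3 - <<'E'
from h import *
c=manip.calibration("wrist"); c["cam_to_world"]=np.load("w6.npy")
print("foot",plane(c,305,132,.083),"top",plane(c,292,143,.125))
print("fb",plane(c,455,136,.086),"fa",plane(c,456,9,.086),"lugb",plane(c,388,135,.07),"luga",plane(c,392,12,.07))
m=plane(c,292,143,.125)
go(m[0],m[1],.10,-5.5)
E
```

```text
foot [0.45202131 0.1530705  0.083     ] top [0.43993127 0.14788154 0.125     ]
fb [0.62489635 0.13195617 0.086     ] fa [0.62083026 0.26194925 0.086     ] lugb [0.55068742 0.1383015  0.07      ] luga [0.55880412 0.26871752 0.07      ]
t 23.35 pos [0.4677 0.1128 0.3085] tilt 0.01 jaw -5.65 F [ 0.2  0.6 -0.6] gap 59.7
 shift now [ 32.2 -31.1 208.5]
 turn z -0.15  shift after [ 32.3 -31.  208.5] before(world) [ -27.8   35.1 -208.5]
```

Request:
send_rows(
  motion=[
    {"gripper": 60,"travel": [17,-13,15],"rotation": [0,0,0]},
    {"gripper": 60,"travel": [17.8,-13,25],"rotation": [0,0,0]},
    {"gripper": 60,"travel": [0,0,35],"rotation": [0,0,0]},
    {"gripper": 60,"travel": [0,0,35],"rotation": [0,0,0]},
    {"gripper": 60,"travel": [0,0,35],"rotation": [0,0,0]},
    {"gripper": 60,"travel": [0,0,30],"rotation": [0,0,0]},
    {"gripper": 60,"travel": [0,0,20],"rotation": [0,0,0]},
    {"gripper": 60,"travel": [0,0,12],"rotation": [0,0,0]},
    {"gripper": 60,"travel": [0,0,0],"rotation": [0,0,0]},
    {"gripper": 60,"travel": [0,0,0],"rotation": [0,0,0]},
  ],
)

```text
t: 24.18
tcp_pos: [0.4451, 0.1504, 0.1011]
tool_rot: [0.741, 0.672, -0.001, -0.0]
force: [0.0, 0.0, -0.4]
finger_gap: 0.7
```

Request:
send_rows(
  motion=[
    {"gripper": 40,"travel": [0,0,0],"rotation": [0,0,0]},
    {"gripper": 30,"travel": [0,0,0],"rotation": [0,0,0]},
    {"gripper": 10,"travel": [0,0,0],"rotation": [0,0,0]},
    {"gripper": 10,"travel": [0,0,0],"rotation": [0,0,0]},
    {"gripper": 10,"travel": [0,0,0],"rotation": [0,0,0]},
    {"gripper": 10,"travel": [0,0,0],"rotation": [0,0,0]},
  ],
  newtons=30,
)

```text
t: 24.68
tcp_pos: [0.4455, 0.151, 0.1027]
tool_rot: [0.74, 0.672, 0.001, 0.001]
force: [0.2, -0.2, 7.5]
finger_gap: 0.271
```

Knob gripped (gap 23 mm). Pushing along +x of the fixture.

Request:
send_rows(
  motion=[
    {"gripper": 10,"travel": [0,0,-2.5],"rotation": [0,0,0]},
    {"gripper": 10,"travel": [0,6,0],"rotation": [0,0,0]},
    {"gripper": 10,"travel": [0,10,0],"rotation": [0,0,0]},
    {"gripper": 10,"travel": [0,10,0],"rotation": [0,0,0]},
    {"gripper": 10,"travel": [0,10,0],"rotation": [0,0,0]},
    {"gripper": 10,"travel": [0,8,0],"rotation": [0,0,0]},
    {"gripper": 10,"travel": [0,6,0],"rotation": [0,0,0]},
    {"gripper": 10,"travel": [0,4,0],"rotation": [0,0,0]},
    {"gripper": 10,"travel": [0,0,0],"rotation": [0,0,0]},
    {"gripper": 10,"travel": [0,0,0],"rotation": [0,0,0]},
  ],
)

```text
t: 25.52
tcp_pos: [0.4972, 0.1466, 0.1029]
tool_rot: [0.741, 0.672, -0.001, -0.002]
force: [-1.4, 5.2, -12.6]
finger_gap: 0.263
```

Request:
send_rows(
  motion=[
    {"gripper": 10,"travel": [0,2,0],"rotation": [0,0,0]},
    {"gripper": 10,"travel": [0,2,0],"rotation": [0,0,0]},
    {"gripper": 10,"travel": [0,0,0],"rotation": [0,0,0]},
    {"gripper": 10,"travel": [0,0,0],"rotation": [0,0,0]},
  ],
)

```text
t: 25.85
tcp_pos: [0.5005, 0.1463, 0.1029]
tool_rot: [0.741, 0.672, -0.001, -0.002]
force: [-2.9, 7.0, -11.9]
finger_gap: 0.268
```

Request:
send_rows(
  motion=[
    {"gripper": 10,"travel": [1,2,1.5],"rotation": [0,0,0]},
    {"gripper": 10,"travel": [0.1,2,0],"rotation": [0,0,0]},
    {"gripper": 10,"travel": [0.1,2,0],"rotation": [0,0,0]},
    {"gripper": 10,"travel": [0,0,0],"rotation": [0,0,0]},
    {"gripper": 10,"travel": [0,0,0],"rotation": [0,0,0]},
  ],
)

```text
t: 26.27
tcp_pos: [0.5053, 0.1459, 0.1028]
tool_rot: [0.74, 0.672, -0.003, -0.002]
force: [-8.2, 0.5, 2.1]
finger_gap: 0.267
```

Request:
send_rows(
  motion=[
    {"gripper": 10,"travel": [0,1.5,0],"rotation": [0,0,0]},
    {"gripper": 10,"travel": [0,1.5,0],"rotation": [0,0,0]},
    {"gripper": 10,"travel": [0,0,0],"rotation": [0,0,0]},
    {"gripper": 10,"travel": [0,0,0],"rotation": [0,0,0]},
  ],
)

```text
t: 26.6
tcp_pos: [0.5053, 0.1459, 0.1027]
tool_rot: [0.74, 0.672, -0.005, -0.004]
force: [-12.7, 3.0, 8.3]
finger_gap: 0.265
```

Request:
send_rows(
  motion=[
    {"gripper": 10,"travel": [0,2,0],"rotation": [0,0,0]},
    {"gripper": 10,"travel": [0,1,0],"rotation": [0,0,0]},
    {"gripper": 10,"travel": [0,0,0],"rotation": [0,0,0]},
    {"gripper": 10,"travel": [0,0,0],"rotation": [0,0,0]},
  ],
)

```text
t: 26.93
tcp_pos: [0.5052, 0.1459, 0.1026]
tool_rot: [0.74, 0.672, -0.007, -0.006]
force: [-17.8, 3.1, 10.8]
finger_gap: 0.267
```

Slide b is home: it stalled at the stop while the force rose to 18 N. Releasing and moving to knob a.

Request:
send_rows(
  motion=[
    {"gripper": 10,"travel": [0,-6,0],"rotation": [0,0,0]},
    {"gripper": 10,"travel": [0,0,0],"rotation": [0,0,0]},
    {"gripper": 60,"travel": [0,0,0],"rotation": [0,0,0]},
    {"gripper": 60,"travel": [0,0,0],"rotation": [0,0,0]},
    {"gripper": 60,"travel": [0,0,0],"rotation": [0,0,0]},
    {"gripper": 60,"travel": [0,0,-20],"rotation": [0,0,0]},
    {"gripper": 60,"travel": [0,0,-30],"rotation": [0,0,0]},
    {"gripper": 60,"travel": [30,-15,-20],"rotation": [0,0,0]},
    {"gripper": 60,"travel": [32,-16,0],"rotation": [0,0,0]},
    {"gripper": 60,"travel": [32,-16,0],"rotation": [0,0,0]},
    {"gripper": 60,"travel": [32,-16,0],"rotation": [0,0,0]},
    {"gripper": 60,"travel": [0,0,0],"rotation": [0,0,0]},
  ],
)

```text
t: 27.93
tcp_pos: [0.4574, 0.2825, 0.1736]
tool_rot: [0.739, 0.674, 0.002, -0.0]
force: [0.7, -0.5, -0.4]
finger_gap: 0.704
```

```bash
python3 - <<'E'
from h import *
go(.4545,.2785,.103,-5)
c=manip.calibration("wrist"); im=manip.snapshot("wrist")[:,:,::-1]; cv2.imwrite("pics/w7.png",im)
print(proj(c,(.4545,.2785,.12)),proj(c,(.61,.132,.086)),proj(c,(.505,.146,.12)))
E
```

```text
t 27.93 pos [0.4574 0.2825 0.1736] tilt 0.24 jaw -5.26 F [ 0.7 -0.5 -0.4] gap 59.9
 shift now [-4.5 -2.7 70.6]
 turn z -0.26  shift after [-4.5 -2.7 70.6] before(world) [ -2.9  -4.  -70.6]
[317.97767604 225.69780232] [500.47261028 341.71514921] [394.84785846 368.96840843]
```

View pics/w7.png

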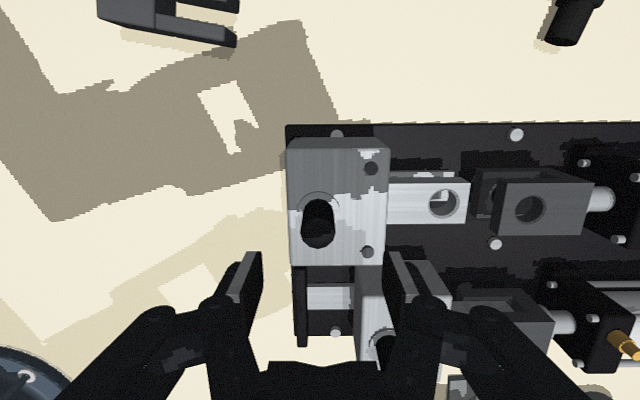

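Knob a's top is at ≈(318,234), a few mm from the prediction. Descending and pushing.

Request:
send_rows(
  motion=[
    {"gripper": 60,"travel": [-5.5,-2.5,20],"rotation": [0,0,0]},
    {"gripper": 60,"travel": [0,0,25],"rotation": [0,0,0]},
    {"gripper": 60,"travel": [0,0,15],"rotation": [0,0,0]},
    {"gripper": 60,"travel": [0,0,8.5],"rotation": [0,0,0]},
    {"gripper": 60,"travel": [0,0,0],"rotation": [0,0,0]},
    {"gripper": 30,"travel": [0,0,0],"rotation": [0,0,0]},
    {"gripper": 10,"travel": [0,0,0],"rotation": [0,0,0]},
    {"gripper": 10,"travel": [0,0,0],"rotation": [0,0,0]},
    {"gripper": 10,"travel": [0,0,0],"rotation": [0,0,0]},
    {"gripper": 10,"travel": [0,0,0],"rotation": [0,0,0]},
  ],
)

```text
t: 28.82
tcp_pos: [0.4552, 0.2723, 0.1051]
tool_rot: [0.74, 0.672, 0.0, 0.0]
force: [-3.0, -1.4, 6.1]
finger_gap: 0.27
```

Request:
send_rows(
  motion=[
    {"gripper": 10,"travel": [0,6,0],"rotation": [0,0,0]},
    {"gripper": 10,"travel": [0,10,0],"rotation": [0,0,0]},
    {"gripper": 10,"travel": [0,10,0],"rotation": [0,0,0]},
    {"gripper": 10,"travel": [0,10,0],"rotation": [0,0,0]},
    {"gripper": 10,"travel": [0,8,0],"rotation": [0,0,0]},
    {"gripper": 10,"travel": [0,6,0],"rotation": [0,0,0]},
    {"gripper": 10,"travel": [0,4,0],"rotation": [0,0,0]},
    {"gripper": 10,"travel": [0,2,0],"rotation": [0,0,0]},
    {"gripper": 10,"travel": [0,0,0],"rotation": [0,0,0]},
    {"gripper": 10,"travel": [0,0,0],"rotation": [0,0,0]},
  ],
)

```text
t: 29.65
tcp_pos: [0.5113, 0.2675, 0.1051]
tool_rot: [0.74, 0.672, 0.001, -0.0]
force: [-1.8, 1.4, 5.5]
finger_gap: 0.269
```

Request:
send_rows(
  motion=[
    {"gripper": 10,"travel": [0,2.5,0],"rotation": [0,0,0]},
    {"gripper": 10,"travel": [0,2.5,0],"rotation": [0,0,0]},
    {"gripper": 10,"travel": [0,2.5,0],"rotation": [0,0,0]},
    {"gripper": 10,"travel": [0,2.5,0],"rotation": [0,0,0]},
    {"gripper": 10,"travel": [0,0,0],"rotation": [0,0,0]},
    {"gripper": 10,"travel": [0,0,0],"rotation": [0,0,0]},
  ],
)

```text
t: 30.15
tcp_pos: [0.5155, 0.2671, 0.1051]
tool_rot: [0.741, 0.672, -0.003, -0.004]
force: [-13.2, 3.7, 12.6]
finger_gap: 0.265
```

Request:
send_rows(
  motion=[
    {"gripper": 10,"travel": [0,2.5,0],"rotation": [0,0,0]},
    {"gripper": 10,"travel": [0,0.5,0],"rotation": [0,0,0]},
    {"gripper": 10,"travel": [0,0,0],"rotation": [0,0,0]},
    {"gripper": 10,"travel": [0,0,0],"rotation": [0,0,0]},
  ],
)

```text
t: 30.48
tcp_pos: [0.5154, 0.2671, 0.105]
tool_rot: [0.741, 0.672, -0.006, -0.006]
force: [-17.9, 5.4, 16.7]
finger_gap: 0.269
```

Slide a is home too (stalled, 18 N). Both slides travelled at yaw −4.9°. Next I'll look at fork a from straight above.

Request:
send_rows(
  motion=[
    {"gripper": 10,"travel": [0,-7,0],"rotation": [0,0,0]},
    {"gripper": 10,"travel": [0,0,0],"rotation": [0,0,0]},
    {"gripper": 60,"travel": [0,0,0],"rotation": [0,0,0]},
    {"gripper": 60,"travel": [0,0,0],"rotation": [0,0,0]},
    {"gripper": 60,"travel": [0,0,0],"rotation": [0,0,0]},
    {"gripper": 60,"travel": [0,0,-25],"rotation": [0,0,0]},
    {"gripper": 60,"travel": [0,0,-30],"rotation": [0,0,0]},
    {"gripper": 60,"travel": [0,30,-25],"rotation": [0,0,0]},
    {"gripper": 60,"travel": [0,35,-5],"rotation": [0,0,0]},
    {"gripper": 60,"travel": [0,40,0],"rotation": [0,0,0]},
    {"gripper": 60,"travel": [0,0,0],"rotation": [0,0,0]},
    {"gripper": 60,"travel": [0,0,0],"rotation": [0,0,0]},
  ],
)

```text
t: 31.48
tcp_pos: [0.6241, 0.2551, 0.1885]
tool_rot: [0.741, 0.671, 0.001, 0.001]
force: [-0.8, 0.6, -0.5]
finger_gap: 0.703
```

Request:
send_rows(
  motion=[
    {"gripper": 60,"travel": [0,0,0],"rotation": [0,0,0]},
    {"gripper": 60,"travel": [0,0,0],"rotation": [0,0,0]},
  ],
)

```text
t: 31.65
tcp_pos: [0.62, 0.256, 0.188]
tool_rot: [0.74, 0.672, -0.001, -0.001]
force: [0.6, 0.2, 0.2]
finger_gap: 0.699
```

```bash
cat > hole.py <<'E'
from h import *
import sys
def hole(guess,tag):
    c=manip.calibration("wrist"); im=manip.snapshot("wrist"); cv2.imwrite(f"pics/{tag}.png",im[:,:,::-1])
    p=proj(c,guess).round().astype(int); h=45
    g=cv2.cvtColor(im,cv2.COLOR_RGB2GRAY)[p[1]-h:p[1]+h,p[0]-h:p[0]+h]
    print("guess px",p,"gray",g.min(),np.median(g),g.max())
    cs=[]
    for t in range(15,120,8):
        n,l,st,ce=cv2.connectedComponentsWithStats((cv2.GaussianBlur(g,(3,3),0)<t).astype(np.uint8))
        for i in range(1,n):
            x,y,w,hh,a=st[i]
            if 300<a<4000 and .75<w/hh<1.33 and a/(w*hh)>.65 and x>0 and y>0 and x+w<2*h and y+hh<2*h:
                print(t,st[i],ce[i].round(1),plane(c,p[0]-h+x+(w-1)/2,p[1]-h+y+(hh-1)/2,guess[2]).round(4))
    cv2.imwrite(f"pics/{tag}c.png",cv2.resize(im[p[1]-90:p[1]+90,p[0]-110:p[0]+110,::-1],None,fx=2.5,fy=2.5))
if __name__=="__main__":
    s,p,_=tool(); print(p); hole(eval(sys.argv[1]),sys.argv[2])
E
python3 hole.py "(.621,.2625,.086)" fa1
```

```text
[0.62004582 0.25602467 0.18804836]
guess px [323 189] gray 3 54.0 224
```

View pics/fa1c.png

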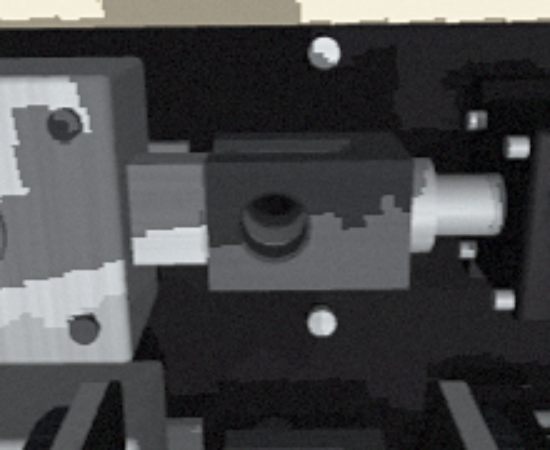

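The rim of fork a's hole is centred on the predicted pixel (323,189), so fork_a ≈ (0.621, 0.2625), and the lug bore lies in line. I'll test HoughCircles on this image, then look at fork b.

```bash
cat > hough.py <<'E'
from h import *
def hough(im,c,guess,rr,tag,h=50,r0=None):
    p=proj(c,guess).round().astype(int)
    g=cv2.cvtColor(im,cv2.COLOR_RGB2GRAY)[p[1]-h:p[1]+h,p[0]-h:p[0]+h]
    g=cv2.createCLAHE(4,(2,2)).apply(g); g=cv2.resize(g,None,fx=4,fy=4,interpolation=cv2.INTER_CUBIC); g=cv2.GaussianBlur(g,(7,7),0)
    C=cv2.HoughCircles(g,cv2.HOUGH_GRADIENT,1.5,20,param1=80,param2=25,minRadius=int(rr[0]*4),maxRadius=int(rr[1]*4))
    if C is None: print(tag,"none");return
    for u,v,r in C[0][:5]:
        px=(u+.5)/4-.5+p[0]-h,(v+.5)/4-.5+p[1]-h
        print(tag,np.round(px,1),round(r/4,1),plane(c,*px,guess[2]).round(4))
E
python3 - <<'E'
from hough import *
im=cv2.imread("pics/fa1.png")[:,:,::-1]; c=manip.calibration("wrist")
hough(im,c,(.621,.2625,.086),(11.5,15.5),"fa")
go(.611,.133,.188,-5)
E
```

```text
fa [322.3 188.9] 12.8 [0.6209 0.2631 0.086 ]
fa [348.9 229.1] 15.3 [0.6403 0.225  0.086 ]
fa [307.3 209.2] 13.6 [0.6066 0.2466 0.086 ]
fa [322.3 178.4] 11.6 [0.6217 0.272  0.086 ]
fa [323.8 183.3] 14.8 [0.6226 0.2678 0.086 ]
t 31.7 pos [0.62   0.2562 0.1883] tilt 0.13 jaw -5.51 F [-0.   0.2 -0.4] gap 59.7
 shift now [-123.5    2.9    0.4]
 turn z -0.51  shift after [-123.5    1.8    0.4] before(world) [  -9.  -123.2   -0.3]
```

Request:
send_rows(
  motion=[
    {"gripper": 60,"travel": [-30,0.8,0],"rotation": [0,0,0]},
    {"gripper": 60,"travel": [-35,1,0],"rotation": [0,0,0]},
    {"gripper": 60,"travel": [-35,1,0],"rotation": [0,0,0]},
    {"gripper": 60,"travel": [-30,1,0],"rotation": [0,0,0]},
    {"gripper": 60,"travel": [0,0,0],"rotation": [0,0,0]},
    {"gripper": 60,"travel": [0,0,0],"rotation": [0,0,0]},
    {"gripper": 60,"travel": [0,0,0],"rotation": [0,0,0]},
    {"gripper": 60,"travel": [0,0,0],"rotation": [0,0,0]},
  ],
)

```text
t: 32.37
tcp_pos: [0.6124, 0.1277, 0.1891]
tool_rot: [0.74, 0.673, 0.0, -0.0]
force: [-0.5, 0.2, -0.1]
finger_gap: 0.703
```

```bash
python3 - <<'E'
from hough import *
c=manip.calibration("wrist");im=manip.snapshot("wrist"); cv2.imwrite("pics/fb1.png",im[:,:,::-1])
print(tool()[1])
hough(im,c,(.610,.133,.086),(11.5,15.5),"fb")
go(.43,-.10,.25,0)
E
```

```text
[0.61250221 0.12788362 0.18907161]
fb [318.1 190.3] 12.7 [0.6099 0.1337 0.086 ]
fb [312.1 147.6] 14.0 [0.6086 0.1693 0.086 ]
fb [320.7 176.8] 15.3 [0.6131 0.1449 0.086 ]
fb [317.7 185.1] 13.1 [0.61   0.1382 0.086 ]
fb [310.2 141.2] 15.3 [0.6077 0.1745 0.086 ]
t 32.42 pos [0.6125 0.1279 0.1891] tilt 0.02 jaw -5.43 F [-0.3  0.8 -0.9] gap 59.8
 shift now [-244.1 -160.1  -61. ]
 turn z -5.43  shift after [-227.9 -182.5  -61. ] before(world) [-182.5 -227.9   60.9]
```

fork_b ≈ (0.610, 0.1337), which agrees with fork_a and the −4.9° yaw. On to the pin stand.

Request:
send_rows(
  motion=[
    {"gripper": 60,"travel": [0,-25,-30],"rotation": [0,0,0]},
    {"gripper": 60,"travel": [-15,-35,0],"rotation": [0,0,0]},
    {"gripper": 60,"travel": [-15,-35,0],"rotation": [0,0,0]},
    {"gripper": 60,"travel": [-30,-25,0],"rotation": [0,0,0]},
    {"gripper": 60,"travel": [-35,-18,0],"rotation": [0,0,0]},
    {"gripper": 60,"travel": [-35,-10,0],"rotation": [0,0,0]},
    {"gripper": 60,"travel": [-35,-5,0],"rotation": [0,0,0]},
    {"gripper": 60,"travel": [-35,-5,0],"rotation": [0,0,0]},
    {"gripper": 60,"travel": [-35,0,0],"rotation": [0,0,0]},
    {"gripper": 60,"travel": [0,0,0],"rotation": [0,0,0]},
    {"gripper": 60,"travel": [0,0,0],"rotation": [0,0,0]},
    {"gripper": 60,"travel": [0,0,0],"rotation": [0,0,0]},
  ],
)

```text
t: 33.42
tcp_pos: [0.4329, -0.0913, 0.219]
tool_rot: [0.74, 0.672, 0.0, -0.0]
force: [-1.0, -0.4, 0.4]
finger_gap: 0.702
```

```bash
python3 - <<'E'
from hough import *
c=manip.calibration("wrist");im=manip.snapshot("wrist"); cv2.imwrite("pics/p1.png",im[:,:,::-1])
print(proj(c,(.434,-.104,.112)))
hough(im,c,(.434,-.104,.112),(13,20),"L0",h=60)
go(.434,-.104,.25,-4.5)
E
```

```text
[324.55021478 209.27737941]
L0 [349.2 199.8] 17.3 [ 0.4556 -0.0974  0.112 ]
L0 [346.6 247.8] 16.4 [ 0.4502 -0.1426  0.112 ]
L0 [346.9 253.4] 17.7 [ 0.4501 -0.1483  0.112 ]
L0 [331.9 227.6] 18.1 [ 0.4389 -0.1216  0.112 ]
L0 [350.3 205.1] 18.1 [ 0.4562 -0.1023  0.112 ]
t 33.47 pos [ 0.4328 -0.0908  0.2189] tilt 0.05 jaw -5.44 F [-0.5 -0.5 -0.1] gap 59.8
 shift now [-13.    2.4 -31.1]
 turn z -0.94  shift after [-13.    2.2 -31.1] before(world) [  1.2 -13.2  31.1]
```

View pics/p1.png

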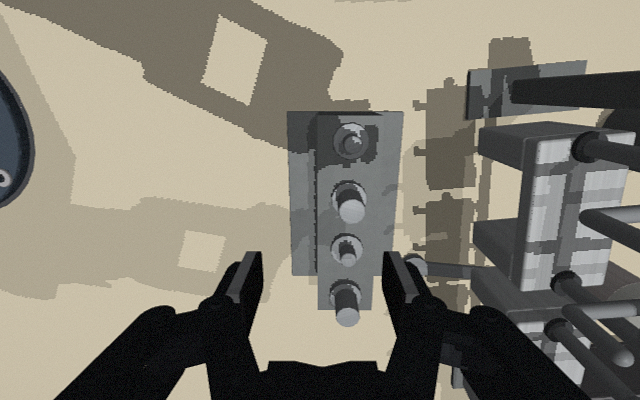

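The stand has been knocked about 2 cm in +x: L0's head top is now at (350,210) and L1's at (347,317). One picture view is left.

```bash
python3 - <<'E'
from h import *
c=manip.calibration("wrist")
a=plane(c,350,210,.112);b=plane(c,347,317,.112);d=a-b
print(a,b,np.linalg.norm(d),np.degrees(np.arctan2(d[1],d[0]))-90)
f=plane(c,351,196,.080); print(f)
# local segmentation of bright head top
g=cv2.imread("pics/p1.png",0)
for (u,v) in((350,210),(347,317)):
    w=g[v-22:v+22,u-22:u+22]; t,m=cv2.threshold(w,0,255,cv2.THRESH_OTSU); n,l,s,ce=cv2.connectedComponentsWithStats(m); i=l[22,22]; print(t,s[i],(s[i][0]+s[i][2]/2+u-22,s[i][1]+s[i][3]/2+v-22))
go(a[0],a[1],.086,-5.4)
E
```

```text
[ 0.4556152  -0.10620604  0.112     ] [ 0.44543053 -0.21699627  0.112     ] 0.11125736610864877 -5.252297148863306
[ 0.4593949  -0.10445494  0.08      ]
96.0 [   0    0   44   44 1567] (np.float64(350.0), np.float64(210.0))
129.0 [   0   13   44   31 1264] (np.float64(347.0), np.float64(323.5))
t 33.47 pos [ 0.4328 -0.0908  0.2189] tilt 0.05 jaw -5.44 F [-0.5 -0.5 -0.1] gap 59.8
 shift now [-13.3  24.2 132.9]
 turn z -0.04  shift after [-13.3  24.2 132.9] before(world) [  22.8  -15.4 -132.9]
```

Request:
send_rows(
  motion=[
    {"gripper": 45,"travel": [-6.6,12,10],"rotation": [0,0,0]},
    {"gripper": 45,"travel": [-6.7,12.2,20],"rotation": [0,0,0]},
    {"gripper": 45,"travel": [0,0,30],"rotation": [0,0,0]},
    {"gripper": 45,"travel": [0,0,30],"rotation": [0,0,0]},
    {"gripper": 45,"travel": [0,0,20],"rotation": [0,0,0]},
    {"gripper": 45,"travel": [0,0,14],"rotation": [0,0,0]},
    {"gripper": 45,"travel": [0,0,8],"rotation": [0,0,0]},
    {"gripper": 45,"travel": [0,0,0],"rotation": [0,0,0]},
    {"gripper": 45,"travel": [0,0,0],"rotation": [0,0,0]},
    {"gripper": 45,"travel": [0,0,0],"rotation": [0,0,0]},
  ],
)

```text
t: 34.3
tcp_pos: [0.4565, -0.1075, 0.0878]
tool_rot: [0.74, 0.673, 0.0, 0.001]
force: [0.2, 0.2, -0.2]
finger_gap: 0.528
```

```bash
python3 - <<'E'
from h import *
go(.4556,-.1062,.086,-5.4)
E
```

```text
t 34.3 pos [ 0.4565 -0.1075  0.0878] tilt 0.1 jaw -5.47 F [ 0.2  0.2 -0.2] gap 44.9
 shift now [ 1.2 -1.   1.8]
 turn z -0.07  shift after [ 1.2 -1.   1.8] before(world) [-0.9  1.3 -1.8]
```

Request:
send_rows(
  motion=[
    {"gripper": 35,"travel": [1.2,-1,1],"rotation": [0,0,0]},
    {"gripper": 28,"travel": [0,0,0],"rotation": [0,0,0]},
    {"gripper": 10,"travel": [0,0,0],"rotation": [0,0,0]},
    {"gripper": 10,"travel": [0,0,0],"rotation": [0,0,0]},
    {"gripper": 10,"travel": [0,0,0],"rotation": [0,0,0]},
    {"gripper": 10,"travel": [0,0,0],"rotation": [0,0,0]},
    {"gripper": 10,"travel": [0,0,0],"rotation": [0,0,0]},
  ],
  newtons=60,
)

```text
t: 34.88
tcp_pos: [0.4557, -0.1067, 0.0871]
tool_rot: [0.741, 0.672, 0.001, 0.001]
force: [1.2, 2.0, 6.3]
finger_gap: 0.262
```

Pin gripped. Lifting and carrying it to fork b.

Request:
send_rows(
  motion=[
    {"gripper": 10,"travel": [0,0,-12],"rotation": [0,0,0]},
    {"gripper": 10,"travel": [0,0,-25],"rotation": [0,0,0]},
    {"gripper": 10,"travel": [0,0,-35],"rotation": [0,0,0]},
    {"gripper": 10,"travel": [0,0,-35],"rotation": [0,0,0]},
    {"gripper": 10,"travel": [0,0,-23],"rotation": [0,0,0]},
    {"gripper": 10,"travel": [25,0,0],"rotation": [0,0,0]},
    {"gripper": 10,"travel": [35,0,0],"rotation": [0,0,0]},
    {"gripper": 10,"travel": [35,5,0],"rotation": [0,0,0]},
    {"gripper": 10,"travel": [35,10,0],"rotation": [0,0,0]},
    {"gripper": 10,"travel": [32,20,0],"rotation": [0,0,0]},
    {"gripper": 10,"travel": [30,25,0],"rotation": [0,0,0]},
    {"gripper": 10,"travel": [28,25,0],"rotation": [0,0,0]},
  ],
)

```text
t: 35.88
tcp_pos: [0.56, 0.1062, 0.2157]
tool_rot: [0.74, 0.672, -0.001, -0.001]
force: [0.3, -0.9, -2.4]
finger_gap: 0.256
```

Request:
send_rows(
  motion=[
    {"gripper": 10,"travel": [20,20,0],"rotation": [0,0,0]},
    {"gripper": 10,"travel": [10,15,0],"rotation": [0,0,0]},
    {"gripper": 10,"travel": [3.5,10.5,0],"rotation": [0,0,0]},
    {"gripper": 10,"travel": [0,0,0],"rotation": [0,0,0]},
    {"gripper": 10,"travel": [0,0,0],"rotation": [0,0,0]},
    {"gripper": 10,"travel": [0,0,0],"rotation": [0,0,0]},
  ],
)

```text
t: 36.38
tcp_pos: [0.6074, 0.1327, 0.2153]
tool_rot: [0.741, 0.672, -0.001, -0.001]
force: [-0.3, -0.2, -3.6]
finger_gap: 0.263
```

```bash
python3 - <<'E'
from h import *
go(.610,.1337,.176,-5)
c=manip.calibration("wrist");im=manip.snapshot("wrist")[:,:,::-1]; cv2.imwrite("pics/ins1.png",im)
p=tool()[1]; print("exp tip px",proj(c,p-[0,0,.078]),"hole",proj(c,(.610,.1337,.086)))
cv2.imwrite("pics/ins1c.png",cv2.resize(im[100:340,220:440],None,fx=2.5,fy=2.5))
E
```

```text
t 36.38 pos [0.6074 0.1327 0.2153] tilt 0.19 jaw -5.56 F [-0.3 -0.2 -3.6] gap 22.3
 shift now [ 1.3  2.7 39.3]
 turn z -0.56  shift after [ 1.2  2.7 39.3] before(world) [  2.6   1.  -39.3]
exp tip px [322.22808068 207.34963386] hole [325.05321558 186.28162098]
```

Request:
send_rows(
  motion=[
    {"gripper": 10,"travel": [1.3,2.0,15],"rotation": [0,0,0]},
    {"gripper": 10,"travel": [0,0,15],"rotation": [0,0,0]},
    {"gripper": 10,"travel": [0,0,5],"rotation": [0,0,0]},
    {"gripper": 10,"travel": [0,0,0],"rotation": [0,0,0]},
    {"gripper": 10,"travel": [0,0,0],"rotation": [0,0,0]},
    {"gripper": 10,"travel": [0,0,0],"rotation": [0,0,0]},
  ],
)

```text
t: 36.93
tcp_pos: [0.6116, 0.1341, 0.1819]
tool_rot: [0.741, 0.672, 0.001, 0.0]
force: [-0.1, -0.3, -3.7]
finger_gap: 0.255
```

```bash
python3 - <<'E'
from h import *
go(.610,.1337,.166,-5)
E
```

```text
t 36.93 pos [0.6116 0.1341 0.1819] tilt 0.08 jaw -5.56 F [-0.1 -0.3 -3.7] gap 21.6
 shift now [-0.6 -1.6 15.9]
 turn z -0.56  shift after [-0.5 -1.6 15.9] before(world) [ -1.6  -0.4 -15.9]
```

Request:
send_rows(
  motion=[
    {"gripper": 10,"travel": [-0.6,-1.6,8],"rotation": [0,0,0]},
    {"gripper": 10,"travel": [0,0,5],"rotation": [0,0,0]},
    {"gripper": 10,"travel": [0,0,3],"rotation": [0,0,0]},
    {"gripper": 10,"travel": [0,0,2],"rotation": [0,0,0]},
    {"gripper": 10,"travel": [0,0,2],"rotation": [0,0,0]},
    {"gripper": 10,"travel": [0,0,0],"rotation": [0,0,0]},
    {"gripper": 10,"travel": [0,0,0],"rotation": [0,0,0]},
  ],
)

```text
t: 37.52
tcp_pos: [0.6096, 0.1339, 0.1609]
tool_rot: [0.74, 0.672, -0.0, -0.0]
force: [-0.1, 0.2, -2.2]
finger_gap: 0.256
```

```bash
python3 - <<'E'
from h import *
go(.610,.1337,.160,-5)
E
```

```text
t 37.52 pos [0.6096 0.1339 0.1609] tilt 0.01 jaw -5.53 F [-0.1  0.2 -2.2] gap 21.8
 shift now [-0.2  0.4  0.9]
 turn z -0.53  shift after [-0.2  0.4  0.9] before(world) [ 0.4 -0.2 -0.9]
```

The tip is entering without load. Continuing down.

Request:
send_rows(
  motion=[
    {"gripper": 10,"travel": [0,0.3,3],"rotation": [0,0,0]},
    {"gripper": 10,"travel": [0,0,3],"rotation": [0,0,0]},
    {"gripper": 10,"travel": [0,0,3],"rotation": [0,0,0]},
    {"gripper": 10,"travel": [0,0,3],"rotation": [0,0,0]},
    {"gripper": 10,"travel": [0,0,0],"rotation": [0,0,0]},
    {"gripper": 10,"travel": [0,0,0],"rotation": [0,0,0]},
  ],
)

```text
t: 38.02
tcp_pos: [0.6097, 0.1338, 0.1486]
tool_rot: [0.74, 0.672, -0.0, -0.0]
force: [-0.5, 0.7, -3.3]
finger_gap: 0.259
```

Request:
send_rows(
  motion=[
    {"gripper": 10,"travel": [0,0,4],"rotation": [0,0,0]},
    {"gripper": 10,"travel": [0,0,4],"rotation": [0,0,0]},
    {"gripper": 10,"travel": [0,0,4],"rotation": [0,0,0]},
    {"gripper": 10,"travel": [0,0,4],"rotation": [0,0,0]},
    {"gripper": 10,"travel": [0,0,0],"rotation": [0,0,0]},
    {"gripper": 10,"travel": [0,0,0],"rotation": [0,0,0]},
  ],
)

```text
t: 38.52
tcp_pos: [0.6096, 0.1338, 0.1325]
tool_rot: [0.74, 0.672, -0.0, -0.0]
force: [0.0, -0.3, -3.1]
finger_gap: 0.257
```

Request:
send_rows(
  motion=[
    {"gripper": 10,"travel": [0,0,4],"rotation": [0,0,0]},
    {"gripper": 10,"travel": [0,0,4],"rotation": [0,0,0]},
    {"gripper": 10,"travel": [0,0,4],"rotation": [0,0,0]},
    {"gripper": 10,"travel": [0,0,4],"rotation": [0,0,0]},
    {"gripper": 10,"travel": [0,0,4],"rotation": [0,0,0]},
    {"gripper": 10,"travel": [0,0,4],"rotation": [0,0,0]},
    {"gripper": 10,"travel": [0,0,0],"rotation": [0,0,0]},
    {"gripper": 10,"travel": [0,0,0],"rotation": [0,0,0]},
  ],
)

```text
t: 39.18
tcp_pos: [0.6097, 0.1338, 0.1086]
tool_rot: [0.74, 0.672, -0.0, -0.0]
force: [-0.2, -0.1, -2.5]
finger_gap: 0.262
```

Request:
send_rows(
  motion=[
    {"gripper": 10,"travel": [0,0,3],"rotation": [0,0,0]},
    {"gripper": 10,"travel": [0,0,3],"rotation": [0,0,0]},
    {"gripper": 10,"travel": [0,0,2],"rotation": [0,0,0]},
    {"gripper": 10,"travel": [0,0,2],"rotation": [0,0,0]},
    {"gripper": 10,"travel": [0,0,0],"rotation": [0,0,0]},
    {"gripper": 10,"travel": [0,0,0],"rotation": [0,0,0]},
  ],
)

```text
t: 39.68
tcp_pos: [0.61, 0.1339, 0.1011]
tool_rot: [0.74, 0.672, 0.0, 0.0]
force: [-2.9, -0.4, 8.7]
finger_gap: 0.263
```

Flush: it stopped at z 0.1011, and 0.101 was expected. A short press, then release and rise.

Request:
send_rows(
  motion=[
    {"gripper": 10,"travel": [0,0,3],"rotation": [0,0,0]},
    {"gripper": 10,"travel": [0,0,0],"rotation": [0,0,0]},
    {"gripper": 10,"travel": [0,0,-4],"rotation": [0,0,0]},
    {"gripper": 45,"travel": [0,0,0],"rotation": [0,0,0]},
    {"gripper": 45,"travel": [0,0,0],"rotation": [0,0,0]},
    {"gripper": 45,"travel": [0,0,0],"rotation": [0,0,0]},
    {"gripper": 45,"travel": [0,0,0],"rotation": [0,0,0]},
    {"gripper": 45,"travel": [0,0,-10],"rotation": [0,0,0]},
    {"gripper": 45,"travel": [0,0,-30],"rotation": [0,0,0]},
    {"gripper": 45,"travel": [0,0,-35],"rotation": [0,0,0]},
    {"gripper": 60,"travel": [0,-10,-35],"rotation": [0,0,0]},
    {"gripper": 60,"travel": [0,0,0],"rotation": [0,0,0]},
  ],
)

```text
t: 40.68
tcp_pos: [0.6032, 0.1354, 0.2177]
tool_rot: [0.74, 0.672, 0.005, 0.004]
force: [0.8, 0.4, 0.8]
finger_gap: 0.705
```

```bash
python3 - <<'E'
from h import *
go(.4454,-.205,.215,-5.5)
E
```

```text
t 40.68 pos [0.6032 0.1354 0.2177] tilt 0.73 jaw -5.51 F [0.8 0.4 0.8] gap 59.9
 shift now [-354.  -124.4    0.4]
 turn z -0.01  shift after [-353.9 -124.5    0.4] before(world) [-157.8 -340.4   -2.7]
```

Request:
send_rows(
  motion=[
    {"gripper": 60,"travel": [-15,-35,0],"rotation": [0,0,0]},
    {"gripper": 60,"travel": [-20,-35,0],"rotation": [0,0,0]},
    {"gripper": 60,"travel": [-28,-28,0],"rotation": [0,0,0]},
    {"gripper": 60,"travel": [-36,-15,0],"rotation": [0,0,0]},
    {"gripper": 60,"travel": [-38,-6,0],"rotation": [0,0,0]},
    {"gripper": 60,"travel": [-38,-3,0],"rotation": [0,0,0]},
    {"gripper": 60,"travel": [-38,-2,0],"rotation": [0,0,0]},
    {"gripper": 60,"travel": [-38,0,0],"rotation": [0,0,0]},
    {"gripper": 60,"travel": [-38,0,0],"rotation": [0,0,0]},
    {"gripper": 60,"travel": [-35,0,0],"rotation": [0,0,0]},
    {"gripper": 60,"travel": [-25,0,0],"rotation": [0,0,0]},
    {"gripper": 60,"travel": [-5,0,0],"rotation": [0,0,0]},
  ],
)

```text
t: 41.68
tcp_pos: [0.4429, -0.2103, 0.2106]
tool_rot: [0.742, 0.671, -0.0, 0.002]
force: [-0.2, 0.4, 0.9]
finger_gap: 0.704
```

Request:
send_rows(
  motion=[
    {"gripper": 60,"travel": [0,0,0],"rotation": [0,0,0]},
    {"gripper": 60,"travel": [0,0,0],"rotation": [0,0,0]},
    {"gripper": 60,"travel": [0,0,0],"rotation": [0,0,0]},
    {"gripper": 60,"travel": [0,0,0],"rotation": [0,0,0]},
  ],
)

```text
t: 42.02
tcp_pos: [0.4422, -0.2038, 0.21]
tool_rot: [0.74, 0.673, 0.0, -0.001]
force: [-0.6, -0.1, -0.0]
finger_gap: 0.697
```

```bash
python3 - <<'E'
from hough import *
c=manip.calibration("wrist");im=manip.snapshot("wrist"); cv2.imwrite("pics/p2.png",im[:,:,::-1])
e=(.4454,-.217,.112);print(proj(c,e))
hough(im,c,e,(16,19.5),"L1",h=45)
# unmoved check: compare with predicted stand features using previous picture's flange of small1 & hole row
for X in [(.4454,-.217,.112),(.4505,-.162,.10)]: print("pred",proj(c,X).round(1))
go(.4454,-.217,.087,-5.5)
E
```

```text
[327.16769028 213.38668042]
L1 [326.1 203.1] 19.3 [ 0.4453 -0.2079  0.112 ]
L1 [329.4 209.1] 18.0 [ 0.4476 -0.2134  0.112 ]
L1 [327.9 198.2] 16.8 [ 0.4472 -0.2038  0.112 ]
pred [327.2 213.4]
pred [327.2 144.4]
t 42.07 pos [ 0.4423 -0.204   0.21  ] tilt 0.04 jaw -5.42 F [0.7 0.6 1.5] gap 59.7
 shift now [-12.7   4.3 123. ]
 turn z 0.08  shift after [-12.7   4.4 123. ] before(world) [   3.1  -13.  -123. ]
```

```bash
python3 - <<'E'
import cv2,numpy as np
g=cv2.GaussianBlur(cv2.imread("pics/p2.png",0),(3,3),0)
print(g[160:245:2,320:340:4].T); print(g[205:217:4,300:360:2])
E
```

```text
[[ 65  64  65  67  66  66  68  83 125 125 115  67  54  75  84  83  68  52
   51  52  51  62 121 161 166 163 163 158 153 152 152 149 148 164 165 166
  165 163 181 190 190 191 190]
 [ 68  66  66  68  68  72  83 127 126 123 114  61  63  84  83  75  54  53
   53  55  52 125 167 169 168 167 164 158 157 154 154 152 151 153 165 164
  165 165 165 183 191 191 190]
 [ 68  67  67  67  69 111 128 126 126 125 113  57  71  88  83  68  55  57
   56  54  68 151 170 172 169 168 161 160 158 159 153 152 139 137 165 164
  166 165 163 184 191 191 192]
 [ 67  65  65  64 110 126 126 126 127 126 126  82  67  93  81  81  60  53
   57  56  52 109 171 172 172 166 161 159 159 152 138 136 129 154 178 176
  185 188 187 190 190 190 190]
 [ 65  65  66  76 126 126 126 126 125 124 125 122  81  85 167 140 128  94
   56  55  55  61 125 167 168 161 160 159 153 135 136 136 166 191 191 191
  190 191 191 190 189 190 190]]
[[118 119 118 118 105 120 136  88  56 104 149 166 168 171 172 173 173 172
  153  81  98 157 134 118 119 119 119 120 119 152]
 [118 119 119 119 112 102 123  78 135 164 165 166 167 168 170 170 169 165
  165 160 134 138 118 117 119 120 120 120 119 157]
 [117 119 118 119 110 102 101 116 157 162 162 160 160 160 160 161 161 160
  160 159 146 109 118 119 118 119 120 121 121 162]]
```

Request:
send_rows(
  motion=[
    {"gripper": 45,"travel": [-12.4,4.6,15],"rotation": [0,0,0]},
    {"gripper": 45,"travel": [0,0,25],"rotation": [0,0,0]},
    {"gripper": 45,"travel": [0,0,30],"rotation": [0,0,0]},
    {"gripper": 45,"travel": [0,0,25],"rotation": [0,0,0]},
    {"gripper": 45,"travel": [0,0,18],"rotation": [0,0,0]},
    {"gripper": 45,"travel": [0,0,9],"rotation": [0,0,0]},
    {"gripper": 45,"travel": [0,0,0],"rotation": [0,0,0]},
    {"gripper": 45,"travel": [0,0,0],"rotation": [0,0,0]},
    {"gripper": 45,"travel": [0,0,0],"rotation": [0,0,0]},
  ],
)

```text
t: 42.82
tcp_pos: [0.4466, -0.2186, 0.089]
tool_rot: [0.74, 0.672, 0.0, 0.001]
force: [0.1, 0.0, -0.3]
finger_gap: 0.526
```

```bash
python3 - <<'E'
from h import *
go(.4458,-.2167,.087,-5.4)
E
```

```text
t 42.82 pos [ 0.4466 -0.2186  0.089 ] tilt 0.13 jaw -5.5 F [ 0.1  0.  -0.3] gap 44.7
 shift now [ 1.8 -1.   2. ]
 turn z -0.1  shift after [ 1.8 -1.   2. ] before(world) [-0.8  1.9 -2. ]
```

Request:
send_rows(
  motion=[
    {"gripper": 35,"travel": [1.8,-1,1.5],"rotation": [0,0,0]},
    {"gripper": 28,"travel": [0,0,0],"rotation": [0,0,0]},
    {"gripper": 10,"travel": [0,0,0],"rotation": [0,0,0]},
    {"gripper": 10,"travel": [0,0,0],"rotation": [0,0,0]},
    {"gripper": 10,"travel": [0,0,0],"rotation": [0,0,0]},
    {"gripper": 10,"travel": [0,0,0],"rotation": [0,0,0]},
    {"gripper": 10,"travel": [0,0,0],"rotation": [0,0,0]},
  ],
  newtons=60,
)

```text
t: 43.4
tcp_pos: [0.4453, -0.2165, 0.0876]
tool_rot: [0.741, 0.672, 0.0, 0.001]
force: [0.2, 1.3, 6.4]
finger_gap: 0.262
```

```bash
python3 - <<'E'
from h import *
go(.621,.263,.217,-5.4)
E
```

```text
t 43.4 pos [ 0.4453 -0.2165  0.0876] tilt 0.08 jaw -5.55 F [0.2 1.3 6.4] gap 22.3
 shift now [ 494.2  128.7 -129.5]
 turn z -0.15  shift after [ 493.9  130.  -129.5] before(world) [175.7 479.5 129.4]
```

Request:
send_rows(
  motion=[
    {"gripper": 10,"travel": [0,0,-12],"rotation": [0,0,0]},
    {"gripper": 10,"travel": [0,0,-25],"rotation": [0,0,0]},
    {"gripper": 10,"travel": [0,0,-38],"rotation": [0,0,0]},
    {"gripper": 10,"travel": [0,0,-38],"rotation": [0,0,0]},
    {"gripper": 10,"travel": [0,0,-37],"rotation": [0,0,0]},
    {"gripper": 10,"travel": [25,0,0],"rotation": [0,0,0]},
    {"gripper": 10,"travel": [36,0,0],"rotation": [0,0,0]},
    {"gripper": 10,"travel": [40,0,0],"rotation": [0,0,0]},
    {"gripper": 10,"travel": [40,0,0],"rotation": [0,0,0]},
    {"gripper": 10,"travel": [40,0,0],"rotation": [0,0,0]},
    {"gripper": 10,"travel": [40,5,0],"rotation": [0,0,0]},
    {"gripper": 10,"travel": [38,10,0],"rotation": [0,0,0]},
  ],
)

```text
t: 44.4
tcp_pos: [0.4825, 0.0422, 0.2361]
tool_rot: [0.74, 0.672, -0.001, -0.001]
force: [1.1, -1.4, -3.0]
finger_gap: 0.26
```

Request:
send_rows(
  motion=[
    {"gripper": 10,"travel": [38,15,0],"rotation": [0,0,0]},
    {"gripper": 10,"travel": [37,15,0],"rotation": [0,0,0]},
    {"gripper": 10,"travel": [35,15,0],"rotation": [0,0,0]},
    {"gripper": 10,"travel": [35,15,0],"rotation": [0,0,0]},
    {"gripper": 10,"travel": [32,15,0],"rotation": [0,0,0]},
    {"gripper": 10,"travel": [30,15,0],"rotation": [0,0,0]},
    {"gripper": 10,"travel": [20,15,0],"rotation": [0,0,0]},
    {"gripper": 10,"travel": [8,8.5,0],"rotation": [0,0,0]},
    {"gripper": 10,"travel": [0,0,0],"rotation": [0,0,0]},
    {"gripper": 10,"travel": [0,0,0],"rotation": [0,0,0]},
    {"gripper": 10,"travel": [0,0,0],"rotation": [0,0,0]},
    {"gripper": 10,"travel": [0,0,0],"rotation": [0,0,0]},
  ],
)

```text
t: 45.4
tcp_pos: [0.6194, 0.2618, 0.2361]
tool_rot: [0.741, 0.672, -0.001, -0.0]
force: [0.6, -0.4, -3.3]
finger_gap: 0.26
```

```bash
python3 - <<'E'
from h import *
go(.6207,.2632,.180,-5.4)
E
```

```text
t 45.4 pos [0.6194 0.2618 0.2361] tilt 0.12 jaw -5.59 F [ 0.6 -0.4 -3.3] gap 22.1
 shift now [ 1.6  1.3 56.1]
 turn z -0.19  shift after [ 1.6  1.3 56.1] before(world) [  1.3   1.4 -56.1]
```

Request:
send_rows(
  motion=[
    {"gripper": 10,"travel": [1.2,0.8,15],"rotation": [0,0,0]},
    {"gripper": 10,"travel": [0,0,20],"rotation": [0,0,0]},
    {"gripper": 10,"travel": [0,0,15],"rotation": [0,0,0]},
    {"gripper": 10,"travel": [0,0,8],"rotation": [0,0,0]},
    {"gripper": 10,"travel": [0,0,0],"rotation": [0,0,0]},
    {"gripper": 10,"travel": [0,0,0],"rotation": [0,0,0]},
    {"gripper": 10,"travel": [0,0,0],"rotation": [0,0,0]},
  ],
)

```text
t: 45.98
tcp_pos: [0.6222, 0.2638, 0.1798]
tool_rot: [0.741, 0.672, 0.001, 0.001]
force: [0.2, -1.6, -2.7]
finger_gap: 0.262
```

```bash
python3 - <<'E'
from h import *
go(.6207,.2632,.170,-5.4)
E
```

```text
t 45.98 pos [0.6222 0.2638 0.1798] tilt 0.13 jaw -5.56 F [ 0.2 -1.6 -2.7] gap 22.3
 shift now [-0.8 -1.5  9.8]
 turn z -0.16  shift after [-0.8 -1.5  9.8] before(world) [-1.5 -0.6 -9.8]
```

Request:
send_rows(
  motion=[
    {"gripper": 10,"travel": [-0.7,-1.2,6],"rotation": [0,0,0]},
    {"gripper": 10,"travel": [0,0,4],"rotation": [0,0,0]},
    {"gripper": 10,"travel": [0,0,3],"rotation": [0,0,0]},
    {"gripper": 10,"travel": [0,0,2],"rotation": [0,0,0]},
    {"gripper": 10,"travel": [0,0,2],"rotation": [0,0,0]},
    {"gripper": 10,"travel": [0,0,2],"rotation": [0,0,0]},
    {"gripper": 10,"travel": [0,0,0],"rotation": [0,0,0]},
    {"gripper": 10,"travel": [0,0,0],"rotation": [0,0,0]},
  ],
)

```text
t: 46.65
tcp_pos: [0.6201, 0.2634, 0.1593]
tool_rot: [0.74, 0.672, -0.0, -0.0]
force: [0.1, -0.9, -2.8]
finger_gap: 0.257
```

Request:
send_rows(
  motion=[
    {"gripper": 10,"travel": [-0.2,0.5,2],"rotation": [0,0,0]},
    {"gripper": 10,"travel": [0,0,3],"rotation": [0,0,0]},
    {"gripper": 10,"travel": [0,0,3],"rotation": [0,0,0]},
    {"gripper": 10,"travel": [0,0,3],"rotation": [0,0,0]},
    {"gripper": 10,"travel": [0,0,0],"rotation": [0,0,0]},
    {"gripper": 10,"travel": [0,0,0],"rotation": [0,0,0]},
  ],
)

```text
t: 47.15
tcp_pos: [0.6204, 0.263, 0.1481]
tool_rot: [0.74, 0.672, -0.0, -0.0]
force: [0.6, 0.4, -2.9]
finger_gap: 0.261
```

Request:
send_rows(
  motion=[
    {"gripper": 10,"travel": [0,0,4],"rotation": [0,0,0]},
    {"gripper": 10,"travel": [0,0,4],"rotation": [0,0,0]},
    {"gripper": 10,"travel": [0,0,4],"rotation": [0,0,0]},
    {"gripper": 10,"travel": [0,0,4],"rotation": [0,0,0]},
    {"gripper": 10,"travel": [0,0,0],"rotation": [0,0,0]},
    {"gripper": 10,"travel": [0,0,0],"rotation": [0,0,0]},
  ],
)

```text
t: 47.65
tcp_pos: [0.6203, 0.263, 0.1319]
tool_rot: [0.74, 0.672, -0.0, -0.0]
force: [-0.0, -0.2, -2.7]
finger_gap: 0.256
```

Request:
send_rows(
  motion=[
    {"gripper": 10,"travel": [0,0,4],"rotation": [0,0,0]},
    {"gripper": 10,"travel": [0,0,4],"rotation": [0,0,0]},
    {"gripper": 10,"travel": [0,0,4],"rotation": [0,0,0]},
    {"gripper": 10,"travel": [0,0,4],"rotation": [0,0,0]},
    {"gripper": 10,"travel": [0,0,4],"rotation": [0,0,0]},
    {"gripper": 10,"travel": [0,0,4],"rotation": [0,0,0]},
    {"gripper": 10,"travel": [0,0,0],"rotation": [0,0,0]},
    {"gripper": 10,"travel": [0,0,0],"rotation": [0,0,0]},
  ],
)

```text
t: 48.32
tcp_pos: [0.6204, 0.263, 0.108]
tool_rot: [0.74, 0.672, -0.0, -0.0]
force: [0.6, -0.1, -2.0]
finger_gap: 0.262
```

Request:
send_rows(
  motion=[
    {"gripper": 10,"travel": [0,0,3],"rotation": [0,0,0]},
    {"gripper": 10,"travel": [0,0,3],"rotation": [0,0,0]},
    {"gripper": 10,"travel": [0,0,2],"rotation": [0,0,0]},
    {"gripper": 10,"travel": [0,0,2],"rotation": [0,0,0]},
    {"gripper": 10,"travel": [0,0,0],"rotation": [0,0,0]},
    {"gripper": 10,"travel": [0,0,0],"rotation": [0,0,0]},
  ],
)

```text
t: 48.82
tcp_pos: [0.6209, 0.2632, 0.1016]
tool_rot: [0.74, 0.672, 0.001, 0.0]
force: [-2.5, -0.5, 10.0]
finger_gap: 0.257
```

Flush at z 0.1016, as expected. Press, release, and retreat for a last look.

Request:
send_rows(
  motion=[
    {"gripper": 10,"travel": [0,0,3],"rotation": [0,0,0]},
    {"gripper": 10,"travel": [0,0,0],"rotation": [0,0,0]},
    {"gripper": 10,"travel": [0,0,-4],"rotation": [0,0,0]},
    {"gripper": 45,"travel": [0,0,0],"rotation": [0,0,0]},
    {"gripper": 45,"travel": [0,0,0],"rotation": [0,0,0]},
    {"gripper": 45,"travel": [0,0,0],"rotation": [0,0,0]},
    {"gripper": 45,"travel": [0,0,0],"rotation": [0,0,0]},
    {"gripper": 45,"travel": [0,0,-10],"rotation": [0,0,0]},
    {"gripper": 45,"travel": [0,0,-30],"rotation": [0,0,0]},
    {"gripper": 45,"travel": [0,0,-35],"rotation": [0,0,0]},
    {"gripper": 45,"travel": [0,-20,-35],"rotation": [0,0,0]},
    {"gripper": 45,"travel": [0,-25,-30],"rotation": [0,0,0]},
  ],
)

```text
t: 49.82
tcp_pos: [0.5778, 0.2672, 0.242]
tool_rot: [0.741, 0.672, 0.002, 0.001]
force: [0.8, 0.8, 0.5]
finger_gap: 0.528
```

Request:
send_rows(
  motion=[
    {"gripper": 45,"travel": [-35,-15,-15],"rotation": [0,0,0]},
    {"gripper": 45,"travel": [-35,-15,-15],"rotation": [0,0,0]},
    {"gripper": 45,"travel": [-35,-15,-15],"rotation": [0,0,0]},
    {"gripper": 45,"travel": [-35,-10,-5],"rotation": [0,0,0]},
    {"gripper": 45,"travel": [-20,-5,0],"rotation": [0,0,0]},
    {"gripper": 45,"travel": [0,0,0],"rotation": [0,0,0]},
    {"gripper": 45,"travel": [0,0,0],"rotation": [0,0,0]},
  ],
)

```text
t: 50.4
tcp_pos: [0.5007, 0.1133, 0.2903]
tool_rot: [0.741, 0.671, 0.001, 0.0]
force: [0.3, 1.4, 0.4]
finger_gap: 0.531
```

```bash
python3 - <<'E'
from h import *
w=manip.snapshot("wrist")[:,:,::-1]; s=manip.snapshot("side")[:,:,::-1]; t=manip.snapshot("top")[:,:,::-1]
big=np.zeros((600,800,3),np.uint8); big[:330,:528]=cv2.resize(w,(528,330))
big[:330,528:]=cv2.resize(s[140:400,230:444],(272,330)); big[330:,:500]=cv2.resize(t[90:270,225:525],(500,270)); big[330:,500:]=cv2.resize(w[0:200,320:540],(300,270))
cv2.imwrite("pics/final.png",big); print(tool()[1],manip.sense()["force"])
E
```

```text
[0.5011743  0.11474205 0.28951841] [ 0.99720648  0.56619027 -0.9883183 ]
```

View pics/final.png

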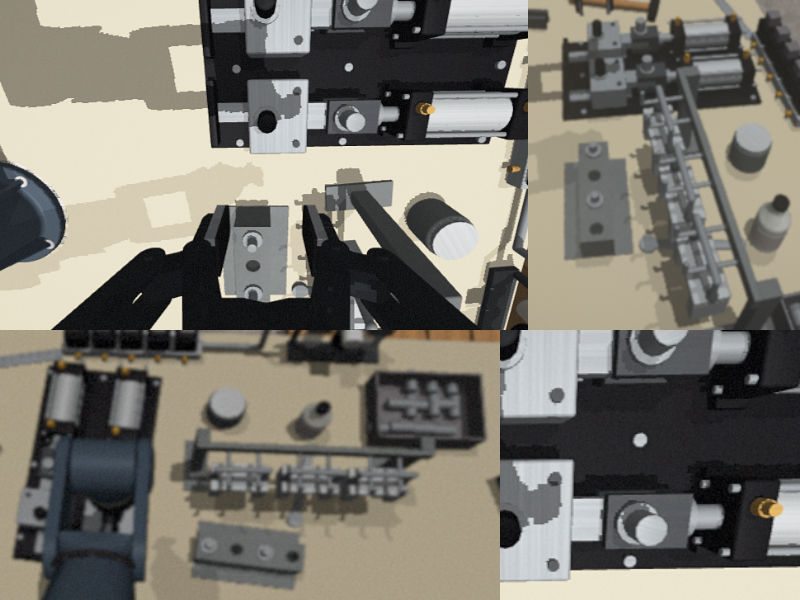

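The last picture shows both pins flanged down on their forks (wrist ≈(352,120) and (365,8)). All three locks hang on the rail, the small pins are still in the stand, and the arm is clear. Handing in.

```bash
python3 -c "
from station import manip
print(manip.sign_off())"
```

```text
the job is handed in; nothing more can be done
None
```

The job is handed in at about 50 s of robot time. All three rod locks hang on the rail, both slides are pushed home, and a large pin is fully down in each fork.

- **Locks:** I hung lock2, lock1 and lock0 in that order on the right, middle and left hooks. Each one met the hook at the expected height.
- **Slides:** I pushed slide b and then slide a, each until it stopped moving and the push reached about 18 N.
- **Pin stand:** it had been knocked about 2 cm towards +x by the time I came for the first pin. I measured the pins again before gripping them.
- **Pins:** the pins went in with no sideways load. They stopped at tool heights of 0.1011 m (fork b) and 0.1016 m (fork a), the heights expected for a flush flange, and I gave each a light press there.

The final pictures show three hung locks, both pins seated, both small pins still in the stand, and the arm clear. I checked flushness by tool height, contact force and that view, not by a separate close-up. One reading disagreed: an automatic circle fit put the second pin about 3 mm away from my other estimate. I gripped near the other estimate, and the pin went in freely.

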